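# Load a specimen box with a spring-closed lid and a locking folding stay

## Robot

A 7-joint arm with a two-finger parallel gripper is mounted at the origin on a cart in front of the work surface, level with it; the furniture and walls round the work are solid. World frame = base frame: x ahead of the robot, y to its left, z up, the work surface at z = 0. Lengths are in m, angles in rad, forces in N, time in s.
With the tool pointing down it reaches from about 0.4 to 0.85 m from the base axis. Payload 10.4 kg.
Tool frame: the origin (TCP) lies on the centre line of the jaws, within the pads' length; the fingertips stand 11 mm ahead of it and the grasp point (between the pads) lies 8 mm behind it (tip_reach is the distance from the TCP to the fingertips, in m); z points along the fingers, y is the line along which they close (so a half turn about z gives the same grasp; the last joint's range is limited). The gripper opens to 85 mm and grips with 20 to 120 N. Pads are 22 mm wide; open, the fingers measure 114 mm over their backs; the gripper's body (76 mm by 85 mm) begins 54 mm behind the grasp point. The pads swing forward as they close: fully open they stand 13 mm farther back than shut.
Start: joints at [-1.203, 0.332, -0.065, 1.46, 0.022, 1.35, -0.088], TCP at [0.238, 0.578, 0.242] pointing down, gripper open.
Joint ranges: [-2.6, 2.6], [-0.5, 2.12], [-1.47, 1.34], [0.16, 2.42], [-1.27, 4.41], [0.06, 2.06], [-2.6, 2.6]. Speed limits (rad/s): [2.22, 2.22, 2.79, 2.79, 3.14, 3.14, 3.14].

## Interface

Orientations are given as a unit quaternion [x, y, z, w].
In Python, from workcell import get_obs, camera, hand_in, tip_reach gives the robot as it stands. The module is installed in compiled form; this text tells all that it offers.
- The arm moves only by the tool move_arm, never from a script. Its argument "plan" is a list of rows, each an object with "delta_pos": the shift along the tool's x, y, z in shares of 50 cm (1.0 is 50 cm), a list of three; "turn": the turn, a rotation vector about the tool's x, y, z in normalised numbers (1 is 4 rad), a list of three; "fingers": the closure, from 0 (fully open) to 1 (shut). A call has 1 to 12 rows; each row is the pose to reach, as a shift and turn from the pose commanded when the call began, along the tool's axes at that moment; what a row does not reach only later rows make up. A row lasts 1/8 s, in which the tool goes at most 62.5 mm and 10.7 degrees, less where a joint would pass 70% of its speed; a pose out of reach is approached as far as the arm can. Shift and turn numbers lie between -1 and 1, and a call with a number outside is refused. A call with a gripper value outside its range is refused whole. The fingers move at their own pace and stop on an object; "force" is the grip in N (left out, the last holds). Time passes only in rows, so rows that repeat a pose let the fingers close. It gives the time, the measured TCP pose, the force, the opening and the grip force at its end, in the units of the state.
- get_obs(): the state, without advancing time (a new reading comes with each control period).
- camera(name): name is "side" or "top" or "wrist"; returns a dict with "color" (400x640x3 uint8, red, green, blue), "range_z" (400x640 float32, m along the optical axis (not along the pixel's ray), 0 where there is no reading), "fx", "fy", "cx", "cy" (pixels), "R" (3x3) and "t" (3): a world point X has camera coordinates R X + t; the wrist camera has in their place "tool_from_camera" (4x4, takes a point from camera to tool coordinates, whose origin is the TCP and whose axes are the flange's). Camera axes: x right, y down, z forward; pixel columns grow to the right and rows downward; lengths in m; the calibration is good to about 2 mm. A picture is of the moment at which its call begins: read the wrist's pose just before it.
- hand_in(): hands the job in; it is judged then, once.
The state is a dict: "clock": time; "joint_pos": joint angles; "joint_velocities": joint speeds; "tau": joint torques, N m; "position": TCP position; "ee_rot": TCP orientation; "ft_force": force on the tool from outside, world axes, zero at the start; "torque": the same for the moment, N m; "grip_width": opening from 0.0 (shut) to 1.0 (fully open); "grasp_force": force on a finger pad.
Only numpy, scipy, OpenCV 4.12 (cv2) and the standard library are available. Lean on these libraries where they do the work, as an engineer would, in place of code of your own. Each camera call takes 0.05 s, during which the arm holds its last target. There are 200 camera calls.

## Task

Raise the blue lid of the grey specimen box by its steel bow handle until the folding stay on its right side locks over centre and the lid stands by itself, then stand the yellow-capped cup upright in the round well inside. Finally take the red grip at the stay's knee, lift the knee back over centre and fold it forward, keeping hold of it so that the spring-closed lid comes down gently and fully shut. Use no more force than needed, so that the stay's clamped foot bracket does not slip, never let the lid slam, and leave the teal-capped cup where it is.

Things in the scene. Friction and masses are not known exactly. Their poses are not given: they have to be found in the camera images.
- specimen_box: Grey open-topped box, 170 mm deep (x) x 190 mm wide (y) x 75 mm high, walls and floor 6 mm, fixed to the worktop. Origin at the centre of its underside; x points from the front (the handle side) to the hinge side, y to the left, z up. A black insert fills the bottom up to 24 mm above the underside, with one round well.
- hinge (a point): Middle of the lid's hinge line, on the far top rim of the box (85 mm behind the box's origin in +x, 75 mm up); the hinge line runs along the box's y. Axes as the box's.
- lid (a joint): Blue lid, 173 x 194 x 10 mm, 0.6 kg. 0 rad is shut, positive is open. A hinge spring shuts it: with its weight it resists with about 0.6 N m shut and 1.2 N m open (3 to 6 N at the handle). The straight stay stops it, somewhere between 1.27 and 1.39 rad (it differs from start to start); on the locked stay it stands 0.04 rad lower. Let go with the stay unlocked, it slams.
- lid_handle (a point): Middle of the lid's steel bow handle: a round bar 10 mm thick and 90 mm long along the box's y, 212 mm from the hinge line and, when shut, 39 mm in front of the lid's front edge and 6 mm above the hinge line. It moves with the lid; a pinch across it from above lets it turn between the fingers. The axes turn with the lid.
- stay_knee (a joint): Knee of the folding stay on the box's right (-y) side: two flat steel links, 92 mm from the foot bracket to the knee, 62 mm on to the lid. About 0 rad folded (lid shut), 2.63 straight (dead centre), 2.98 its stop: locked. A weak spring (0.05 N m) snaps it over once the lid was raised until the stay pulls straight ; then ease the lid back a few mm: pulled hard, the knee cannot reach its stop.
- knee_grip (a point): Middle of the red grip at the knee: a round level peg 12 mm thick along the box's y, free 25 mm either side of this point, 55 mm to the right of the stay. It swings about stay_pivot at radius 92 mm: lid shut, about 89 mm in front of (box -x) and 23 above the pivot; straight, 35 behind, 86 above; locked, 44 behind, 81 above. Bringing it back over centre takes up to 12 N.
- stay_pivot (a point): Point on the axis (along the box's y) of the stay's foot pivot, level in y with the grip's middle: about 5 mm behind the box's origin, 40 mm above its underside. The foot bracket is clamped in a slanting slot, up to 3 mm up or down it, and slips if the stay is loaded over 60 N (12 to 17 N beyond the lid's load at the handle). Past dead centre the lid drives the grip forward with up to 12 N.
- well (a point): Centre of the floor of the round well in the black insert: 52 mm wide, 18 mm deep, its floor 6 mm above the box's underside; 30 mm in front of and 30 mm to the left of the box's middle. Axes as the box's.
- cup_yellow: Clear specimen cup with a yellow screw cap, 57 mm high; body 44 mm wide, cap 52 mm wide from 41 mm up to the top; 50 g, loose. Origin at the centre of its underside, z up.
- cup_teal: The same kind of cup with a teal cap, loose, to be left alone. Origin at the centre of its underside.
There are look-alikes about, which are no part of the job. Of the things like the cup_yellow, leave any that is black or purple; of the rest the smaller one is meant.

How it is judged:
By the outcome, as a careful person would: the job done as asked, in the order asked, and still so for the second after the job is handed in, with the robot touching nothing.
It also fails if it takes over 72 s, if anything falls off the work surface, if the arm or the gripper's body presses on something with over 40 N, if the wrist force passes 120 N, or if a joint passes its speed limit or range.

## Working session

There is one attempt and no reset: what is moved stays moved. The work goes in short steps, Python scripts to look and compute and a tool call to move; the robot and the scene stay as the last step left them, time stands still between calls to the robot, and variables do not carry over. Pictures are saved under pics/ and viewed, at most 11 in all, crops included, and the job is handed in when it is done.

Besides the shell and the picture viewer there is one more tool, called after "Emit:" by a JSON object that holds its "fn" and its "kwargs", one argument or row to a line. move_arm: Moves the arm, as the interface text tells. Its arguments: {"type":"object","properties":{"plan":{"type":"array","items":{"type":"object","properties":{"delta_pos":{"type":"array","items":{"type":"number"}},"turn":{"type":"array","items":{"type":"number"}},"fingers":{"type":"number"}}}},"force":{"type":"number"}},"required":["plan"]}

```bash
mkdir -p pics
python3 - <<'E'
from workcell import *
import cv2, numpy as np, pickle
o=get_obs(); print({k:np.round(v,3) for k,v in o.items()}, tip_reach)
ims=[]
for n in("top","side"):
    c=camera(n); pickle.dump(c,open(n+"0.pkl","wb")); cv2.imwrite(f"pics/{n}0.png",c["color"][...,::-1])
    print(n,c["fx"],c["cx"],c["cy"],np.round(c["R"],3).tolist(),np.round(c["t"],3), np.round(-c["R"].T@c["t"],3))
E
```

```text
{'clock': np.float64(0.0), 'joint_pos': array([-1.203,  0.333, -0.065,  1.461,  0.022,  1.35 , -0.089]), 'joint_velocities': array([-0.   ,  0.002,  0.002, -0.001, -0.   , -0.001, -0.   ]), 'tau': array([ 1.0000e-03, -6.2544e+01,  5.0000e-02, -3.9160e+01,  1.6000e-02,
        1.0000e-02,  0.0000e+00]), 'position': array([0.238, 0.578, 0.242]), 'ee_rot': array([ 0.194,  0.981, -0.001, -0.   ]), 'ft_force': array([-0.148,  0.73 ,  0.449]), 'torque': array([ 0.008,  0.023, -0.044]), 'grasp_force': np.float64(0.0), 'grip_width': np.float64(0.999)} 0.011
top 379.13689769275527 317.62354430081115 204.20337201550097 [[0.003, -1.0, -0.004], [-0.994, -0.002, -0.106], [0.106, 0.004, -0.994]] [0.149 0.541 1.022] [0.429 0.146 1.075]
side 415.2541620008903 315.8525353117347 201.22664192833938 [[0.927, -0.374, 0.019], [-0.14, -0.392, -0.909], [0.347, 0.84, -0.416]] [-0.457  0.203  0.831] [ 0.163 -0.789  0.539]
```

View pics/top0.png

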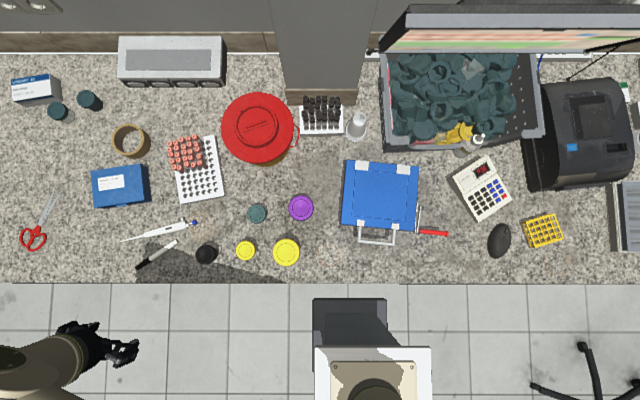

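View pics/side0.png

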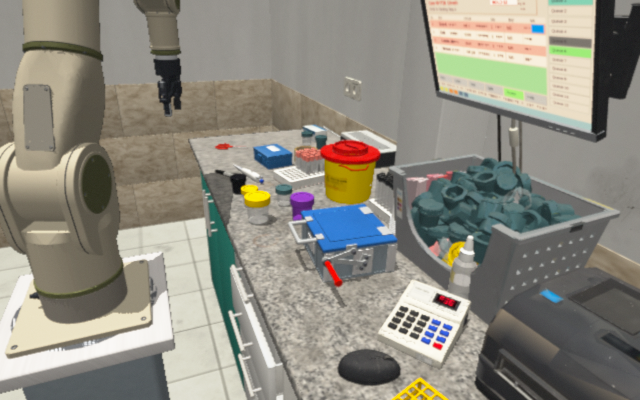

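Top view: blue lid about (380,195), bow handle about (376,238), red grip about (432,232), small yellow cup (245,251), a larger yellow look-alike (286,252), teal cup (257,213). The side view agrees with this.

```bash
cat > h.py <<'E'
import numpy as np, cv2, pickle
from scipy.spatial.transform import Rotation as Ro
def pix(c,u,v,z):
    "ray(s) through pixels cut with plane height z"
    u=np.atleast_1d(u);v=np.atleast_1d(v)
    d=np.stack([(u-c["cx"])/c["fx"],(v-c["cy"])/c["fy"],np.ones(len(u))],1)@c["R"]
    o=-c["R"].T@c["t"]; return o+d*((z-o[2])/d[:,2])[:,None]
def pts(c,m,n=None):
    v,u=np.nonzero(m&(c["range_z"]>0)); z=c["range_z"][v,u]
    P=np.stack([(u-c["cx"])/c["fx"]*z,(v-c["cy"])/c["fy"]*z,z],1)
    return (P-c["t"])@c["R"]
def hsv(c): return cv2.cvtColor(c["color"],cv2.COLOR_RGB2HSV)
def mask(c,h0,h1,s=120,v=60,roi=None):
    H=hsv(c); m=(H[...,0]>=h0)&(H[...,0]<=h1)&(H[...,1]>=s)&(H[...,2]>=v)
    if roi: r=np.zeros_like(m); r[roi[1]:roi[3],roi[0]:roi[2]]=1; m&=r
    return m
E
python3 - <<'E'
from h import *
c=pickle.load(open("top0.pkl","rb"))
def rep(n,m,z):
    v,u=np.nonzero(m); P=pts(c,m); Q=pix(c,u,v,z)
    r=cv2.minAreaRect((Q[:,:2]*1000).astype(np.float32))
    print(n,m.sum(),"depth z med",np.round(np.median(P,0),4),"rect",np.round(r[0],1),np.round(r[1],1),round(r[2],2)); return r
rep("lid",mask(c,100,125,120,60,(335,150,425,235)),.085)
rep("red",mask(c,0,8,150,80,(410,220,460,245)),.063)
for n,roi in(("ys",(232,238,258,264)),("yb",(268,235,302,270))): rep(n,mask(c,20,35,120,80,roi),.057)
rep("teal",mask(c,80,105,60,40,(243,200,270,226)),.057)
# handle: raised points front of lid
r=np.zeros((400,640),bool); r[222:250,345:410]=1
P=pts(c,r); P=P[(P[:,2]>.06)&(P[:,2]<.1)]
H=hsv(c)
m=r&(H[...,1]<50)&(H[...,2]>150)
P=pts(c,m); k=P[:,2]>.05; print("handle pts",k.sum(),np.round(P[k].mean(0),4)); 
P=P[k]; print(np.round(np.percentile(P,[2,50,98],0),4))
# side
s=pickle.load(open("side0.pkl","rb"))
P=pts(s,mask(s,0,8,150,80,(318,255,350,290))); print("red side",len(P),np.round(np.percentile(P,[2,50,98],0),4))
P=pts(s,mask(s,20,35,120,80,(235,180,262,197))); print("ys side",len(P),np.round(np.percentile(P,[2,50,98],0),4))
P=pts(s,mask(s,100,125,120,60,(285,195,400,255)));print("lid side",np.round(np.percentile(P,[1,50,99],0),4))
cv2.imwrite("pics/c0.png",np.hstack([cv2.resize(c["color"][150:250,335:465],None,fx=3,fy=3),cv2.resize(s["color"][190:290,280:410],None,fx=3,fy=3)])[...,::-1])
E
```

```text
lid 4383 depth z med [ 0.5565 -0.012   0.0874] rect [560.4 -12.3] [193. 172.] 84.43
red 108 depth z med [ 0.4634 -0.1591  0.0682] rect [ 462.5 -159. ] [69.6 13.5] 85.37
ys 305 depth z med [0.4146 0.3439 0.057 ] rect [414.7 342.7] [47.7 50.9] 0.17
yb 593 depth z med [0.4101 0.2327 0.079 ] rect [409.8 234.6] [68.8 69.5] 0.17
teal 209 depth z med [0.5112 0.3168 0.0569] rect [512.4 316.6] [46.  43.2] 1.02
handle pts 296 [ 0.454  -0.0052  0.0856]
[[ 0.4289 -0.0566  0.0809]
 [ 0.4471 -0.008   0.0852]
 [ 0.488   0.0478  0.0915]]
red side 169 [[ 0.4518 -0.1959  0.0161]
 [ 0.4609 -0.1648  0.0663]
 [ 0.4986 -0.103   0.0696]]
ys side 221 [[3.812e-01 2.328e-01 3.000e-04]
 [4.085e-01 3.248e-01 5.600e-02]
 [4.655e-01 4.464e-01 7.860e-02]]
lid side [[ 0.4689 -0.116   0.078 ]
 [ 0.5524 -0.0331  0.0856]
 [ 0.6425  0.0819  0.0884]]
```

View pics/c0.png

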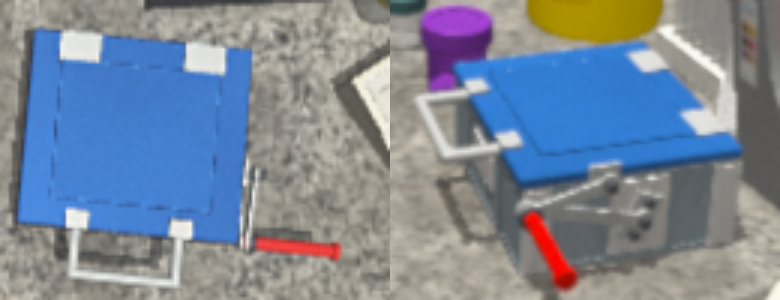

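Box yaw comes out at -0.097 rad. The hinge is near (0.6465,-0.021), the handle (0.4355,0,0.081) and the knee grip (0.463,-0.159,0.063), all matching the sizes given. Next I move above the handle, partly closing the fingers so the inner one fits inside the bow.

Careful with the scale: shifts go in shares of 50 cm and turns go in shares of 4 rad. That gives: -0.459 m / 0.5 = -0.918, -0.403 m / 0.5 = -0.806, 1.277 rad / 4 = 0.3193.

Emit:
{"fn": "move_arm", "kwargs": {
  "plan": [
    {"delta_pos": [-0.806,-0.918,0.1],"turn": [0,0,0.3193],"fingers": 0.7},
    {"delta_pos": [-0.806,-0.918,0.1],"turn": [0,0,0.3193],"fingers": 0.7},
    {"delta_pos": [-0.806,-0.918,0.1],"turn": [0,0,0.3193],"fingers": 0.7},
    {"delta_pos": [-0.806,-0.918,0.1],"turn": [0,0,0.3193],"fingers": 0.7},
    {"delta_pos": [-0.806,-0.918,0.1],"turn": [0,0,0.3193],"fingers": 0.7},
    {"delta_pos": [-0.806,-0.918,0.1],"turn": [0,0,0.3193],"fingers": 0.7},
    {"delta_pos": [-0.806,-0.918,0.1],"turn": [0,0,0.3193],"fingers": 0.7},
    {"delta_pos": [-0.806,-0.918,0.1],"turn": [0,0,0.3193],"fingers": 0.7},
    {"delta_pos": [-0.806,-0.918,0.1],"turn": [0,0,0.3193],"fingers": 0.7},
    {"delta_pos": [-0.806,-0.918,0.1],"turn": [0,0,0.3193],"fingers": 0.7},
    {"delta_pos": [-0.806,-0.918,0.1],"turn": [0,0,0.3193],"fingers": 0.7},
    {"delta_pos": [-0.806,-0.918,0.1],"turn": [0,0,0.3193],"fingers": 0.7}
  ],
  "force": 25
}}

```text
clock: 1.6
position: [0.4356, 0.0005, 0.1921]
ee_rot: [0.741, 0.672, -0.0, -0.0]
ft_force: [-0.2, 0.2, -0.0]
grip_width: 0.299
grasp_force: 0.0
```

```bash
cat >> h.py <<'E'
def wrist(o,c):
    "make wrist camera look like a fixed one"
    T=np.eye(4);T[:3,:3]=Ro.from_quat(o["ee_rot"]).as_matrix();T[:3,3]=o["position"]
    W=T@c["tool_from_camera"]; c["R"]=W[:3,:3].T; c["t"]=-W[:3,:3].T@W[:3,3]; return c
E
python3 - <<'E'
from h import *; from workcell import *
o=get_obs(); c=wrist(o,camera("wrist")); pickle.dump(c,open("w1.pkl","wb"))
cv2.imwrite("pics/w1.png",c["color"][...,::-1])
print(np.round(-c["R"].T@c["t"],3))
E
```

```text
[0.442 0.076 0.324]
```

View pics/w1.png

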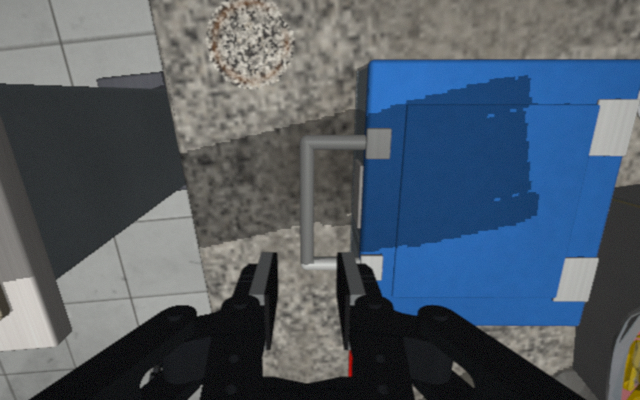

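The wrist view shows the bar spanning columns 301–313 and rows 137–268, sitting between the two fingers. I'll check its world position.

Run:
```python
from h import *
c=pickle.load(open("w1.pkl","rb"))
print(np.round(pix(c,[307,307,307],[142,262,200],.081),4))
m=mask(c,100,125,100,40); m[:60]=0
P=pts(c,m);print(np.round(np.percentile(P,[1,50,99],0),4))
# front lid edge
print(np.round(pix(c,[370,363],[62,280],.085),4))
```

```text
[[ 0.4391  0.045   0.081 ]
 [ 0.4305 -0.0435  0.081 ]
 [ 0.4352  0.0045  0.081 ]]
[[ 0.4764 -0.1063  0.084 ]
 [ 0.5591  0.0071  0.0872]
 [ 0.6439  0.086   0.0894]]
[[ 0.483   0.0909  0.085 ]
 [ 0.4708 -0.0603  0.085 ]]
```

Converted, 0.119 m / 0.5 = 0.238, 0.09 m / 0.5 = 0.18.

Emit:
{"fn": "move_arm", "kwargs": {
  "plan": [
    {"delta_pos": [0,0,0.1],"fingers": 0.7},
    {"delta_pos": [0,0,0.18],"fingers": 0.7},
    {"delta_pos": [0,0,0.238],"fingers": 0.7},
    {"delta_pos": [0,0,0.238],"fingers": 0.7},
    {"delta_pos": [0,0,0.238],"fingers": 1},
    {"delta_pos": [0,0,0.238],"fingers": 1},
    {"delta_pos": [0,0,0.238],"fingers": 1},
    {"delta_pos": [0,0,0.238],"fingers": 1}
  ],
  "force": 25
}}

```text
validation failed for argument at $.pl...
```

Converted, 0.119 m / 0.5 = 0.238, 0.09 m / 0.5 = 0.18.

Emit:
{"fn": "move_arm", "kwargs": {
  "plan": [
    {"delta_pos": [0,0,0.1],"turn": [0,0,0],"fingers": 0.7},
    {"delta_pos": [0,0,0.18],"turn": [0,0,0],"fingers": 0.7},
    {"delta_pos": [0,0,0.238],"turn": [0,0,0],"fingers": 0.7},
    {"delta_pos": [0,0,0.238],"turn": [0,0,0],"fingers": 0.7},
    {"delta_pos": [0,0,0.238],"turn": [0,0,0],"fingers": 1},
    {"delta_pos": [0,0,0.238],"turn": [0,0,0],"fingers": 1},
    {"delta_pos": [0,0,0.238],"turn": [0,0,0],"fingers": 1},
    {"delta_pos": [0,0,0.238],"turn": [0,0,0],"fingers": 1}
  ],
  "force": 25
}}

```text
clock: 2.65
position: [0.4355, 0.0008, 0.0742]
ee_rot: [0.74, 0.672, 0.0, -0.001]
ft_force: [-5.0, 2.1, 0.1]
grip_width: 0.102
grasp_force: 25.5
```

Converted, -0.1287 m / 0.5 = -0.2574, 0.0283 m / 0.5 = 0.0566.

Emit:
{"fn": "move_arm", "kwargs": {
  "plan": [
    {"delta_pos": [0,0.0012,-0.0232],"turn": [0,0,0],"fingers": 1},
    {"delta_pos": [0,0.0038,-0.0464],"turn": [0,0,0],"fingers": 1},
    {"delta_pos": [0,0.0076,-0.0694],"turn": [0,0,0],"fingers": 1},
    {"delta_pos": [0,0.0128,-0.0922],"turn": [0,0,0],"fingers": 1},
    {"delta_pos": [0,0.0192,-0.1146],"turn": [0,0,0],"fingers": 1},
    {"delta_pos": [0,0.0268,-0.1366],"turn": [0,0,0],"fingers": 1},
    {"delta_pos": [0,0.0356,-0.1582],"turn": [0,0,0],"fingers": 1},
    {"delta_pos": [0,0.0454,-0.1794],"turn": [0,0,0],"fingers": 1},
    {"delta_pos": [0,0.0566,-0.1998],"turn": [0,0,0],"fingers": 1},
    {"delta_pos": [0,0.0688,-0.2198],"turn": [0,0,0],"fingers": 1},
    {"delta_pos": [0,0.082,-0.239],"turn": [0,0,0],"fingers": 1},
    {"delta_pos": [0,0.0964,-0.2574],"turn": [0,0,0],"fingers": 1}
  ],
  "force": 25
}}

```text
clock: 4.15
position: [0.4803, -0.0036, 0.2031]
ee_rot: [0.74, 0.672, -0.002, -0.004]
ft_force: [-23.9, 4.2, 12.2]
grip_width: 0.107
grasp_force: 25.8
```

Emit:
{"fn": "move_arm", "kwargs": {
  "plan": [
    {"delta_pos": [0,0,0],"turn": [0,0,0],"fingers": 1},
    {"delta_pos": [0,0,0],"turn": [0,0,0],"fingers": 1}
  ],
  "force": 25
}}

```text
clock: 4.4
position: [0.4803, -0.0036, 0.2031]
ee_rot: [0.74, 0.672, -0.002, -0.003]
ft_force: [-24.2, 5.7, 12.8]
grip_width: 0.105
grasp_force: 26.0
```

Converted, -0.0481 m / 0.5 = -0.0962, -0.0414 m / 0.5 = -0.0828.

Emit:
{"fn": "move_arm", "kwargs": {
  "plan": [
    {"delta_pos": [0,-0.006,-0.002],"turn": [0,0,0],"fingers": 1},
    {"delta_pos": [0,0.0084,-0.02],"turn": [0,0,0],"fingers": 1},
    {"delta_pos": [0,0.0242,-0.037],"turn": [0,0,0],"fingers": 1},
    {"delta_pos": [0,0.041,-0.0532],"turn": [0,0,0],"fingers": 1},
    {"delta_pos": [0,0.0586,-0.0686],"turn": [0,0,0],"fingers": 1},
    {"delta_pos": [0,0.077,-0.0828],"turn": [0,0,0],"fingers": 1},
    {"delta_pos": [0,0.0962,-0.0962],"turn": [0,0,0],"fingers": 1},
    {"delta_pos": [0,0.0962,-0.0962],"turn": [0,0,0],"fingers": 1}
  ],
  "force": 25
}}

```text
clock: 5.4
position: [0.532, -0.0087, 0.2523]
ee_rot: [0.74, 0.672, 0.0, -0.001]
ft_force: [-9.4, 6.7, 7.3]
grip_width: 0.104
grasp_force: 25.8
```

Converted, 0.0408 m / 0.5 = 0.0816, 0.0005 m / 0.5 = 0.001.

Emit:
{"fn": "move_arm", "kwargs": {
  "plan": [
    {"delta_pos": [0.001,0.008,-0.008],"turn": [0,0,0],"fingers": 1},
    {"delta_pos": [0.001,0.0184,-0.0146],"turn": [0,0,0],"fingers": 1},
    {"delta_pos": [0.001,0.0284,-0.02],"turn": [0,0,0],"fingers": 1},
    {"delta_pos": [0.001,0.0388,-0.0256],"turn": [0,0,0],"fingers": 1},
    {"delta_pos": [0.001,0.0492,-0.0308],"turn": [0,0,0],"fingers": 1},
    {"delta_pos": [0.001,0.06,-0.0354],"turn": [0,0,0],"fingers": 1},
    {"delta_pos": [0.001,0.0708,-0.04],"turn": [0,0,0],"fingers": 1},
    {"delta_pos": [0.001,0.0816,-0.044],"turn": [0,0,0],"fingers": 1},
    {"delta_pos": [0.001,0.0816,-0.044],"turn": [0,0,0],"fingers": 1}
  ],
  "force": 25
}}

```text
clock: 6.52
position: [0.5729, -0.0126, 0.274]
ee_rot: [0.74, 0.672, 0.001, 0.0]
ft_force: [-6.2, 3.8, 7.4]
grip_width: 0.1
grasp_force: 25.3
```

Converted, 0.0076 m / 0.5 = 0.0152, 0.0057 m / 0.5 = 0.0114.

Emit:
{"fn": "move_arm", "kwargs": {
  "plan": [
    {"delta_pos": [0,0.0038,-0.0032],"turn": [0,0,0],"fingers": 1},
    {"delta_pos": [0,0.0076,-0.005],"turn": [0,0,0],"fingers": 1},
    {"delta_pos": [0,0.0114,-0.0062],"turn": [0,0,0],"fingers": 1},
    {"delta_pos": [0,0.0152,-0.0074],"turn": [0,0,0],"fingers": 1},
    {"delta_pos": [0,0.0152,-0.0074],"turn": [0,0,0],"fingers": 1}
  ],
  "force": 25
}}

```text
clock: 7.15
position: [0.5802, -0.0133, 0.2768]
ee_rot: [0.74, 0.672, 0.0, -0.0]
ft_force: [-5.1, 3.5, -0.4]
grip_width: 0.101
grasp_force: 24.7
```

```bash
cat > look.py <<'E'
from h import *; from workcell import *
import sys
# red grip across top & side views, box frame
xb=np.array([.9953,-.0969]);yb=np.array([.0969,.9953]);o=np.array([.5619,-.0125])
def box(P): return np.c_[(P[:,:2]-o)@xb,(P[:,:2]-o)@yb,P[:,2]]
for n,roi in(("top",(400,130,480,250)),("side",(290,150,440,330))):
    c=camera(n); m=mask(c,0,8,150,60,roi)
    P=box(pts(c,m)); 
    print(n,m.sum(),np.round(np.percentile(P,[5,50,95],0)*1000,1).tolist())
    if len(sys.argv)>1: cv2.imwrite(f"pics/{n}_{sys.argv[1]}.png",c["color"][...,::-1]); pickle.dump(c,open(f"{n}_{sys.argv[1]}.pkl","wb"))
E
python3 look.py a
```

```text
Traceback (most recent call last):
  File "look.py", line 9, in <module>
    print(n,m.sum(),np.round(np.percentile(P,[5,50,95],0)*1000,1).tolist())
                             ~~~~~~~~~~~~~^^^^^^^^^^^^^^^
IndexError: index -1 is out of bounds for axis 0 with size 0
```

```bash
sed -i 's/    print(n,m.sum(),np/    print(n,m.sum(), len(P) and np/' look.py; python3 look.py a
```

```text
top 0 0
side 629 [[6.9, -190.4, 130.3], [70.2, 271.4, 151.1], [196.6, 336.9, 162.1]]
```

View pics/side_a.png

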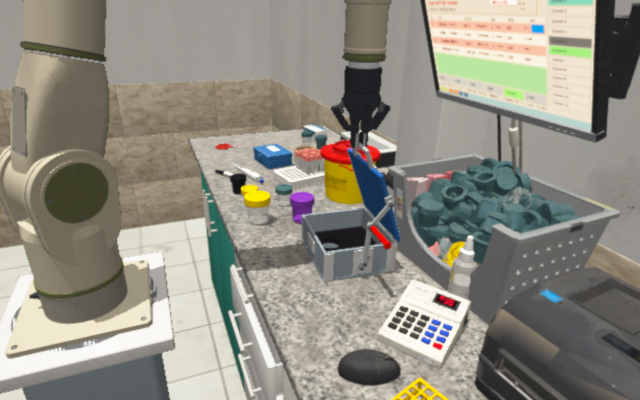

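The side view shows the lid nearly upright with the red grip at (380,236). The stay isn't straight yet, so I keep creeping.

```bash
sed -i 's/    P=box(pts(c,m)); /    P=box(pts(c,m)); P=P[P[:,1]<-.1] if len(P) else P/' look.py; python3 look.py
```

```text
top 0 0
side 632 [[5.8, -191.9, 129.5], [9.3, -163.9, 136.0], [16.0, -120.9, 138.5]]
```

Converted, 0.004 m / 0.5 = 0.008, 0.003 m / 0.5 = 0.006.

Emit:
{"fn": "move_arm", "kwargs": {
  "plan": [
    {"delta_pos": [0,0.002,-0.0006],"turn": [0,0,0],"fingers": 1},
    {"delta_pos": [0,0.004,-0.0012],"turn": [0,0,0],"fingers": 1},
    {"delta_pos": [0,0.006,-0.0018],"turn": [0,0,0],"fingers": 1},
    {"delta_pos": [0,0.008,-0.0024],"turn": [0,0,0],"fingers": 1},
    {"delta_pos": [0,0.008,-0.0024],"turn": [0,0,0],"fingers": 1}
  ],
  "force": 25
}}

```text
clock: 8.02
position: [0.5842, -0.0137, 0.2782]
ee_rot: [0.74, 0.672, 0.0, -0.0]
ft_force: [-5.7, 3.6, 2.7]
grip_width: 0.1
grasp_force: 24.8
```

```bash
python3 look.py
```

```text
top 0 0
side 630 [[9.3, -191.9, 129.7], [12.8, -163.6, 135.5], [19.9, -119.8, 138.4]]
```

Converted, 0.0056 m / 0.5 = 0.0112, 0.0042 m / 0.5 = 0.0084.

Emit:
{"fn": "move_arm", "kwargs": {
  "plan": [
    {"delta_pos": [0,0.0028,-0.0006],"turn": [0,0,0],"fingers": 1},
    {"delta_pos": [0,0.0056,-0.0012],"turn": [0,0,0],"fingers": 1},
    {"delta_pos": [0,0.0084,-0.002],"turn": [0,0,0],"fingers": 1},
    {"delta_pos": [0,0.0112,-0.0026],"turn": [0,0,0],"fingers": 1},
    {"delta_pos": [0,0.0112,-0.0026],"turn": [0,0,0],"fingers": 1}
  ],
  "force": 25
}}

```text
clock: 8.75
position: [0.5899, -0.0142, 0.28]
ee_rot: [0.74, 0.672, 0.001, 0.0]
ft_force: [-6.2, 2.5, 4.7]
grip_width: 0.1
grasp_force: 25.0
```

```bash
python3 look.py
```

```text
top 0 0
side 617 [[13.9, -192.1, 128.7], [17.8, -164.6, 134.8], [24.6, -120.7, 137.2]]
```

Emit:
{"fn": "move_arm", "kwargs": {
  "plan": [
    {"delta_pos": [0,0.002,-0.0004],"turn": [0,0,0],"fingers": 1},
    {"delta_pos": [0,0.004,-0.001],"turn": [0,0,0],"fingers": 1},
    {"delta_pos": [0,0.006,-0.0014],"turn": [0,0,0],"fingers": 1},
    {"delta_pos": [0,0.008,-0.002],"turn": [0,0,0],"fingers": 1},
    {"delta_pos": [0,0.008,-0.002],"turn": [0,0,0],"fingers": 1}
  ],
  "force": 25
}}

```text
clock: 9.48
position: [0.594, -0.0146, 0.2812]
ee_rot: [0.74, 0.672, 0.001, 0.0]
ft_force: [-6.6, 4.0, 5.9]
grip_width: 0.105
grasp_force: 25.0
```

```bash
python3 look.py
```

```text
top 0 0
side 614 [[18.3, -191.9, 127.6], [22.1, -164.2, 134.1], [28.8, -121.6, 136.8]]
```

Converted, 0.003 m / 0.5 = 0.006, 0.001 m / 0.5 = 0.002.

Emit:
{"fn": "move_arm", "kwargs": {
  "plan": [
    {"delta_pos": [0,0.002,-0.0012],"turn": [0,0,0],"fingers": 1},
    {"delta_pos": [0,0.004,-0.0018],"turn": [0,0,0],"fingers": 1},
    {"delta_pos": [0,0.006,-0.0022],"turn": [0,0,0],"fingers": 1},
    {"delta_pos": [0,0.006,-0.0022],"turn": [0,0,0],"fingers": 1}
  ],
  "force": 25
}}

```text
clock: 10.07
position: [0.5969, -0.0149, 0.2819]
ee_rot: [0.74, 0.672, 0.0, 0.0]
ft_force: [-5.7, 3.7, 1.7]
grip_width: 0.106
grasp_force: 24.8
```

```bash
python3 look.py
```

```text
top 0 0
side 612 [[21.7, -191.9, 126.9], [25.6, -164.3, 133.1], [32.2, -121.5, 136.0]]
```

Converted, 0.003 m / 0.5 = 0.006, 0.002 m / 0.5 = 0.004.

Emit:
{"fn": "move_arm", "kwargs": {
  "plan": [
    {"delta_pos": [0,0.002,-0.0004],"turn": [0,0,0],"fingers": 1},
    {"delta_pos": [0,0.004,-0.0008],"turn": [0,0,0],"fingers": 1},
    {"delta_pos": [0,0.006,-0.0012],"turn": [0,0,0],"fingers": 1},
    {"delta_pos": [0,0.006,-0.0012],"turn": [0,0,0],"fingers": 1}
  ],
  "force": 25
}}

```text
clock: 10.68
position: [0.6002, -0.0152, 0.2828]
ee_rot: [0.74, 0.672, 0.001, 0.0]
ft_force: [-3.3, 4.1, 3.4]
grip_width: 0.105
grasp_force: 24.8
```

```bash
python3 look.py
```

```text
top 0 0
side 597 [[27.6, -192.3, 126.1], [30.9, -163.4, 131.6], [37.0, -120.9, 134.6]]
```

Converted, 0.001 m / 0.5 = 0.002, 0.0005 m / 0.5 = 0.001.

Emit:
{"fn": "move_arm", "kwargs": {
  "plan": [
    {"delta_pos": [0,0.001,-0.0002],"turn": [0,0,0],"fingers": 1},
    {"delta_pos": [0,0.002,-0.0004],"turn": [0,0,0],"fingers": 1},
    {"delta_pos": [0,0.002,-0.0004],"turn": [0,0,0],"fingers": 1}
  ],
  "force": 25
}}

```text
clock: 11.15
position: [0.6003, -0.0153, 0.2826]
ee_rot: [0.74, 0.672, 0.0, -0.0]
ft_force: [-9.4, 3.7, 8.7]
grip_width: 0.107
grasp_force: 25.8
```

```bash
python3 look.py
```

```text
top 0 0
side 601 [[39.2, -191.9, 120.7], [42.9, -166.9, 126.8], [48.6, -121.0, 129.5]]
```

It has snapped over: the grip jumped 12 mm backward. Now I ease the lid back.

Converted, -0.004 m / 0.5 = -0.008, -0.003 m / 0.5 = -0.006.

Emit:
{"fn": "move_arm", "kwargs": {
  "plan": [
    {"delta_pos": [0,-0.002,0.0002],"turn": [0,0,0],"fingers": 1},
    {"delta_pos": [0,-0.004,0.0006],"turn": [0,0,0],"fingers": 1},
    {"delta_pos": [0,-0.006,0.0008],"turn": [0,0,0],"fingers": 1},
    {"delta_pos": [0,-0.008,0.0012],"turn": [0,0,0],"fingers": 1},
    {"delta_pos": [0,-0.008,0.0012],"turn": [0,0,0],"fingers": 1}
  ],
  "force": 25
}}

```text
clock: 11.88
position: [0.5962, -0.0149, 0.2816]
ee_rot: [0.74, 0.672, 0.0, -0.0]
ft_force: [-8.5, 3.4, 6.0]
grip_width: 0.101
grasp_force: 25.5
```

```bash
python3 look.py
```

```text
top 0 0
side 608 [[42.3, -192.3, 118.6], [45.8, -165.6, 124.9], [52.5, -120.1, 128.0]]
```

Converted, -0.003 m / 0.5 = -0.006, -0.002 m / 0.5 = -0.004.

Emit:
{"fn": "move_arm", "kwargs": {
  "plan": [
    {"delta_pos": [0,-0.002,0],"turn": [0,0,0],"fingers": 1},
    {"delta_pos": [0,-0.004,0],"turn": [0,0,0],"fingers": 1},
    {"delta_pos": [0,-0.006,0.0002],"turn": [0,0,0],"fingers": 1},
    {"delta_pos": [0,-0.006,0.0002],"turn": [0,0,0],"fingers": 1}
  ],
  "force": 25
}}

```text
clock: 12.48
position: [0.5939, -0.0146, 0.2811]
ee_rot: [0.74, 0.672, 0.001, 0.0]
ft_force: [-3.5, 3.1, 2.9]
grip_width: 0.104
grasp_force: 25.2
```

```bash
python3 look.py
```

```text
top 0 0
side 613 [[42.9, -192.1, 118.3], [46.7, -165.6, 124.5], [53.4, -120.2, 127.3]]
```

Converted, -0.001 m / 0.5 = -0.002, -0.0005 m / 0.5 = -0.001.

Emit:
{"fn": "move_arm", "kwargs": {
  "plan": [
    {"delta_pos": [0,-0.001,0],"turn": [0,0,0],"fingers": 1},
    {"delta_pos": [0,-0.002,0],"turn": [0,0,0],"fingers": 1},
    {"delta_pos": [0,-0.002,0],"turn": [0,0,0],"fingers": 1}
  ],
  "force": 25
}}

```text
clock: 12.95
position: [0.593, -0.0146, 0.2809]
ee_rot: [0.74, 0.672, 0.001, 0.0]
ft_force: [3.0, 5.2, 4.7]
grip_width: 0.102
grasp_force: 25.4
```

```bash
python3 look.py b
python3 - <<'E'
import cv2
i=cv2.imread("pics/side_b.png")[130:290,280:420]; cv2.imwrite("pics/side_b2.png",cv2.resize(i,None,fx=3.5,fy=3.5))
E
```

```text
top 0 0
side 614 [[42.7, -192.2, 117.8], [46.3, -165.4, 124.7], [53.3, -120.0, 127.4]]
```

View pics/side_b2.png

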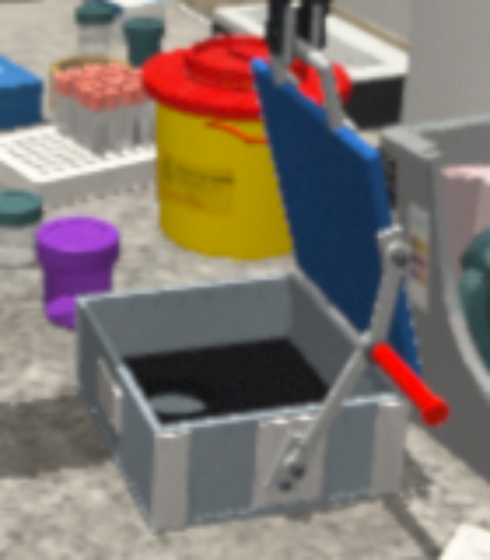

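The stay is locked over centre and the handle force has reversed sign, so the stay is carrying the lid. I'll release, rise and check.

Converted, -0.08 m / 0.5 = -0.16, -0.07 m / 0.5 = -0.14.

Emit:
{"fn": "move_arm", "kwargs": {
  "plan": [
    {"delta_pos": [0,0.0008,0],"turn": [0,0,0],"fingers": 0.8},
    {"delta_pos": [0,0.0008,0],"turn": [0,0,0],"fingers": 0.7},
    {"delta_pos": [0,0.0008,0],"turn": [0,0,0],"fingers": 0.7},
    {"delta_pos": [0,0,-0.06],"turn": [0,0,0],"fingers": 0.7},
    {"delta_pos": [0,0,-0.14],"turn": [0,0,0],"fingers": 0.7},
    {"delta_pos": [0,0,-0.16],"turn": [0,0,0],"fingers": 0.7}
  ],
  "force": 25
}}

```text
clock: 13.8
position: [0.593, -0.0153, 0.3629]
ee_rot: [0.741, 0.672, 0.001, 0.001]
ft_force: [0.2, -0.4, -0.9]
grip_width: 0.299
grasp_force: 0.0
```

```bash
python3 look.py c
python3 - <<'E'
from h import *
c=pickle.load(open("side_c.pkl","rb"))
P=pts(c,mask(c,100,125,120,50,(345,140,405,245))); print("lid z",np.round(np.percentile(P,[1,50,99],0),3))
t=pickle.load(open("top_c.pkl","rb"))
for n,roi in(("ys",(232,238,258,264)),):
    m=mask(t,20,35,120,80,roi); v,u=np.nonzero(m); print(len(u)); 
    if len(u): print(cv2.minEnclosingCircle((pix(t,u,v,.057)[:,:2]*1000).astype(np.float32)))
E
```

```text
top 0 0
side 608 [[42.6, -191.8, 118.0], [46.8, -166.7, 124.8], [53.6, -120.0, 127.4]]
lid z [[ 0.593 -0.119  0.089]
 [ 0.615 -0.038  0.181]
 [ 0.648  0.063  0.242]]
305
((414.69207763671875, 343.61151123046875), 26.50275421142578)
```

Converted, 0.339 m / 0.5 = 0.678, 0.203 m / 0.5 = 0.406, -0.883 rad / 4 = -0.2208.

Emit:
{"fn": "move_arm", "kwargs": {
  "plan": [
    {"delta_pos": [0.678,-0.424,0.1],"turn": [0,0,-0.2208],"fingers": 0.0},
    {"delta_pos": [0.678,-0.424,0.1],"turn": [0,0,-0.2208],"fingers": 0.0},
    {"delta_pos": [0.678,-0.424,0.1],"turn": [0,0,-0.2208],"fingers": 0.0},
    {"delta_pos": [0.678,-0.424,0.1],"turn": [0,0,-0.2208],"fingers": 0.0},
    {"delta_pos": [0.678,-0.424,0.1],"turn": [0,0,-0.2208],"fingers": 0.0},
    {"delta_pos": [0.678,-0.424,0.1],"turn": [0,0,-0.2208],"fingers": 0.0},
    {"delta_pos": [0.678,-0.424,0.1],"turn": [0,0,-0.2208],"fingers": 0.0},
    {"delta_pos": [0.678,-0.424,0.2],"turn": [0,0,-0.2208],"fingers": 0.0},
    {"delta_pos": [0.678,-0.424,0.3],"turn": [0,0,-0.2208],"fingers": 0.0},
    {"delta_pos": [0.678,-0.424,0.406],"turn": [0,0,-0.2208],"fingers": 0.0},
    {"delta_pos": [0.678,-0.424,0.406],"turn": [0,0,-0.2208],"fingers": 0.0}
  ],
  "force": 20
}}

```text
clock: 15.28
position: [0.4118, 0.3409, 0.1531]
ee_rot: [0.382, 0.924, -0.004, -0.002]
ft_force: [0.7, -0.2, 0.1]
grip_width: 0.999
grasp_force: 0.0
```

Run:
```python
from h import *; from workcell import *
o=get_obs(); print(o["position"]); c=wrist(o,camera("wrist"))
cv2.imwrite("pics/w2.png",c["color"][...,::-1])
m=mask(c,20,35,120,80).astype(np.uint8)
for k in cv2.findContours(m,0,2)[0]:
    if cv2.contourArea(k)>300:
        P=pix(c,k[:,0,0],k[:,0,1],.057); print(cv2.minEnclosingCircle((P[:,:2]*1000).astype(np.float32)), cv2.boundingRect(k))
        mm=np.zeros((400,640),np.uint8);cv2.drawContours(mm,[k],-1,1,-1); print(np.round(np.median(pts(c,mm>0),0),4))
```

```text
[0.41179293 0.34085729 0.1531238 ]
((414.9104309082031, 224.4169921875), 43.130828857421875) (182, 269, 66, 99)
[0.421  0.2481 0.0781]
((412.03375244140625, 346.76690673828125), 26.674762725830078) (276, 168, 77, 76)
[0.4118 0.3471 0.0565]
```

View pics/w2.png

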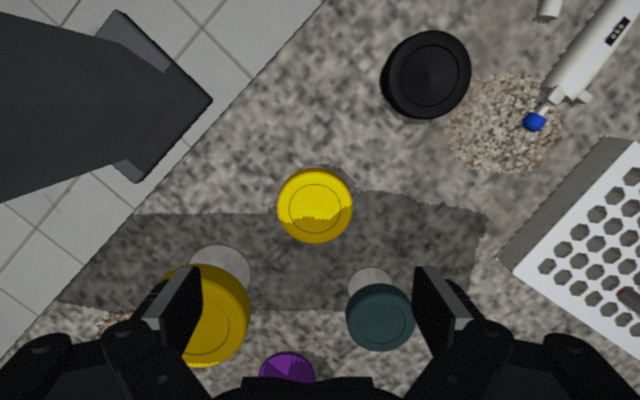

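The wrist view shows the small yellow cap at (315,206), clear of the big yellow and teal caps. The arm was still settling, so I'll hold and measure again.

Emit:
{"fn": "move_arm", "kwargs": {
  "plan": [
    {"delta_pos": [0,0,0],"turn": [0,0,0],"fingers": 0},
    {"delta_pos": [0,0,0],"turn": [0,0,0],"fingers": 0}
  ]
}}

```text
clock: 15.58
position: [0.4151, 0.3439, 0.1595]
ee_rot: [0.382, 0.924, 0.002, 0.001]
ft_force: [-0.4, 0.1, -0.1]
grip_width: 0.998
grasp_force: 0.0
```

Run:
```python
from h import *; from workcell import *
o=get_obs(); print(o["position"],o["ee_rot"]); c=wrist(o,camera("wrist"))
m=mask(c,20,35,120,80).astype(np.uint8)
for k in cv2.findContours(m,0,2)[0]:
    if cv2.contourArea(k)>300:
        P=pix(c,k[:,0,0],k[:,0,1],.057); print(cv2.minEnclosingCircle((P[:,:2]*1000).astype(np.float32)))
```

```text
[0.41509912 0.3439394  0.15951674] [3.82414077e-01 9.23989605e-01 1.55699557e-03 5.08727133e-04]
((416.63250732421875, 224.44686889648438), 41.04282760620117)
((411.9312438964844, 346.7338562011719), 26.585451126098633)
```

Converted, 0.124 m / 0.5 = 0.248, 0.002 m / 0.5 = 0.004.

Emit:
{"fn": "move_arm", "kwargs": {
  "plan": [
    {"delta_pos": [0.004,0,0.08],"turn": [0,0,0],"fingers": 0},
    {"delta_pos": [0.004,0,0.16],"turn": [0,0,0],"fingers": 0},
    {"delta_pos": [0.004,0,0.22],"turn": [0,0,0],"fingers": 0},
    {"delta_pos": [0.004,0,0.248],"turn": [0,0,0],"fingers": 0},
    {"delta_pos": [0.004,0,0.248],"turn": [0,0,0],"fingers": 0},
    {"delta_pos": [0.004,0,0.248],"turn": [0,0,0],"fingers": 0.25},
    {"delta_pos": [0.004,0,0.248],"turn": [0,0,0],"fingers": 0.45},
    {"delta_pos": [0.004,0,0.248],"turn": [0,0,0],"fingers": 0.6},
    {"delta_pos": [0.004,0,0.248],"turn": [0,0,0],"fingers": 0.6},
    {"delta_pos": [0.004,0,0.248],"turn": [0,0,0],"fingers": 0.6}
  ],
  "force": 20
}}

```text
clock: 16.88
position: [0.4135, 0.3452, 0.0348]
ee_rot: [0.382, 0.924, 0.001, 0.0]
ft_force: [-1.0, -0.3, 5.5]
grip_width: 0.59
grasp_force: 19.9
```

Converted, -0.3154 m / 0.5 = -0.6308, -0.3 m / 0.5 = -0.6, -0.688 rad / 4 = -0.172.

Emit:
{"fn": "move_arm", "kwargs": {
  "plan": [
    {"delta_pos": [0,0,-0.1],"turn": [0,0,0],"fingers": 0.6},
    {"delta_pos": [0,0,-0.22],"turn": [0,0,0],"fingers": 0.6},
    {"delta_pos": [-0.1,-0.046,-0.24],"turn": [0,0,-0.03],"fingers": 0.6},
    {"delta_pos": [-0.2,-0.092,-0.24],"turn": [0,0,-0.06],"fingers": 0.6},
    {"delta_pos": [-0.3,-0.138,-0.24],"turn": [0,0,-0.09],"fingers": 0.6},
    {"delta_pos": [-0.4,-0.182,-0.24],"turn": [0,0,-0.12],"fingers": 0.6},
    {"delta_pos": [-0.48,-0.22,-0.24],"turn": [0,0,-0.15],"fingers": 0.6},
    {"delta_pos": [-0.55,-0.252,-0.24],"turn": [0,0,-0.172],"fingers": 0.6},
    {"delta_pos": [-0.6,-0.274,-0.24],"turn": [0,0,-0.172],"fingers": 0.6},
    {"delta_pos": [-0.6308,-0.2882,-0.24],"turn": [0,0,-0.172],"fingers": 0.6},
    {"delta_pos": [-0.6308,-0.2882,-0.24],"turn": [0,0,-0.172],"fingers": 0.6},
    {"delta_pos": [-0.6308,-0.2882,-0.24],"turn": [0,0,-0.172],"fingers": 0.6}
  ],
  "force": 20
}}

```text
clock: 18.38
position: [0.534, 0.0208, 0.1537]
ee_rot: [0.048, 0.999, 0.0, 0.0]
ft_force: [-0.3, -0.3, 0.5]
grip_width: 0.594
grasp_force: 21.3
```

Run:
```python
from h import *; from workcell import *
o=get_obs(); print(o["position"],o["ee_rot"],o["grip_width"]); c=wrist(o,camera("wrist"));pickle.dump(c,open("w3.pkl","wb"))
s=camera("side")
a=cv2.resize(c["color"],(480,300)); b=cv2.resize(s["color"][40:290,240:440],(240,300))
cv2.imwrite("pics/w3.png",np.hstack([a,b])[...,::-1])
```

```text
[0.5340158  0.02077172 0.15369854] [4.79566545e-02 9.98849359e-01 3.37721332e-04 5.34930090e-05] 0.5936787907691399
```

View pics/w3.png

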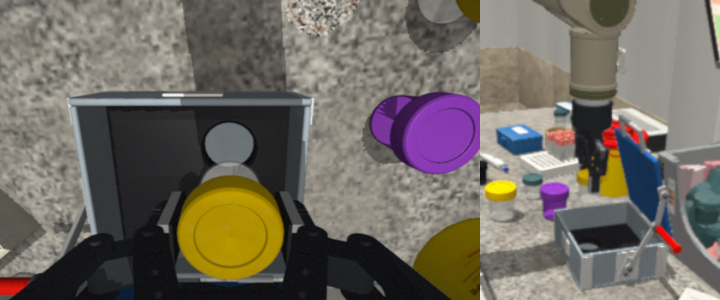

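Run:
```python
from h import *
c=pickle.load(open("w3.pkl","rb"))
g=c["color"].min(2)
m=np.zeros((400,640),np.uint8); m[150:225,240:370]=(g[150:225,240:370]>95)
H=hsv(c)
n,l,st,ce=cv2.connectedComponentsWithStats(m); 
for i in range(1,n):
    if st[i,4]>100: print("blob",st[i],ce[i])
v,u=np.nonzero(m[:235]); 
vt=v.min(); ut=u[v==vt].mean(); print("top",ut,vt)
def b(P):
    xb=np.array([.9953,-.0969]);yb=np.array([.0969,.9953]);o=np.array([.5619,-.0125]);d=P[:,:2]-o
    return np.round(np.c_[d@xb,d@yb]*1000,1)
print("front rim box",b(pix(c,[ut],[vt],.024)))
for r in range(vt+4,vt+45,6):
    w=u[v==r]; print(r,w.min(),w.max(),b(pix(c,[w.min(),w.max()],[r,r],.024)).tolist())
y=mask(c,18,35,120,60).astype(np.uint8)
k=max([k for k in cv2.findContours(y[:, 220:390].copy(),0,2)[0]],key=cv2.contourArea)[:,0]+[220,0]
for z in(.172,.176):
    P=pix(c,k[:,0],k[:,1],z); (C,R)=cv2.minEnclosingCircle((P[:,:2]*1000).astype(np.float32)); print("cap",C,R,b(np.array([[C[0]/1e3,C[1]/1e3,z]])))
yy=np.zeros((400,640),bool);yy[270:340,280:330]=1
print("cap depth",np.round(np.median(pts(c,yy&(y>0)),0),4))
```

```text
blob [ 274  164   63   61 3016] [305.25232095 194.18965517]
top 305.5 164
front rim box [[-56.8  30.6]]
168 289 321 [[-53.8, 18.4], [-53.8, 42.1]]
174 281 329 [[-49.3, 12.4], [-49.3, 48.1]]
180 277 334 [[-44.7, 9.3], [-44.7, 52.0]]
186 275 336 [[-40.1, 7.7], [-40.1, 53.6]]
192 274 336 [[-35.4, 6.8], [-35.4, 53.7]]
198 275 335 [[-30.7, 7.4], [-30.7, 53.0]]
204 277 333 [[-25.9, 8.8], [-25.9, 51.6]]
cap (533.0880126953125, 21.672985076904297) 28.822603225708008 [[-32.   31.2]]
cap (530.484375, 21.918027877807617) 27.809844970703125 [[-34.6  31.2]]
cap depth [0.53   0.0212 0.1748]
```

Well and cup agree to about 1.5 mm, so I descend with a small x correction.

Converted, 0.105 m / 0.5 = 0.21, -0.0012 m / 0.5 = -0.0024.

Emit:
{"fn": "move_arm", "kwargs": {
  "plan": [
    {"delta_pos": [-0.0024,0,0.04],"turn": [0,0,0],"fingers": 0.6},
    {"delta_pos": [-0.0024,0,0.08],"turn": [0,0,0],"fingers": 0.6},
    {"delta_pos": [-0.0024,0,0.12],"turn": [0,0,0],"fingers": 0.6},
    {"delta_pos": [-0.0024,0,0.15],"turn": [0,0,0],"fingers": 0.6},
    {"delta_pos": [-0.0024,0,0.17],"turn": [0,0,0],"fingers": 0.6},
    {"delta_pos": [-0.0024,0,0.184],"turn": [0,0,0],"fingers": 0.6},
    {"delta_pos": [-0.0024,0,0.198],"turn": [0,0,0],"fingers": 0.6},
    {"delta_pos": [-0.0024,0,0.21],"turn": [0,0,0],"fingers": 0.6},
    {"delta_pos": [-0.0024,0,0.21],"turn": [0,0,0],"fingers": 0.6}
  ],
  "force": 20
}}

```text
clock: 19.6
position: [0.5352, 0.0196, 0.0482]
ee_rot: [0.048, 0.999, -0.0, -0.0]
ft_force: [0.2, -0.3, -0.3]
grip_width: 0.587
grasp_force: 21.3
```

Converted, 0.0055 m / 0.5 = 0.011, 0.004 m / 0.5 = 0.008.

Emit:
{"fn": "move_arm", "kwargs": {
  "plan": [
    {"delta_pos": [0,0,0.004],"turn": [0,0,0],"fingers": 0.6},
    {"delta_pos": [0,0,0.008],"turn": [0,0,0],"fingers": 0.6},
    {"delta_pos": [0,0,0.011],"turn": [0,0,0],"fingers": 0.6},
    {"delta_pos": [0,0,0.011],"turn": [0,0,0],"fingers": 0.6}
  ],
  "force": 20
}}

```text
clock: 20.1
position: [0.5353, 0.0197, 0.0429]
ee_rot: [0.048, 0.999, 0.0, -0.0]
ft_force: [0.4, 0.1, -0.7]
grip_width: 0.59
grasp_force: 21.3
```

Converted, -0.11 m / 0.5 = -0.22, -0.06 m / 0.5 = -0.12.

Emit:
{"fn": "move_arm", "kwargs": {
  "plan": [
    {"delta_pos": [0,0,0.002],"turn": [0,0,0],"fingers": 0.6},
    {"delta_pos": [0,0,0.002],"turn": [0,0,0],"fingers": 0.6},
    {"delta_pos": [0,0,0.002],"turn": [0,0,0],"fingers": 0.35},
    {"delta_pos": [0,0,0.002],"turn": [0,0,0],"fingers": 0.25},
    {"delta_pos": [0,0,0.002],"turn": [0,0,0],"fingers": 0.25},
    {"delta_pos": [0,0,-0.04],"turn": [0,0,0],"fingers": 0.25},
    {"delta_pos": [0,0,-0.12],"turn": [0,0,0],"fingers": 0.25},
    {"delta_pos": [0,0,-0.22],"turn": [0,0,0],"fingers": 0.25},
    {"delta_pos": [0,0,-0.22],"turn": [0,0,0],"fingers": 0.25}
  ],
  "force": 20
}}

```text
clock: 21.22
position: [0.5376, 0.0198, 0.1568]
ee_rot: [0.049, 0.999, 0.001, 0.003]
ft_force: [0.3, -0.0, -0.8]
grip_width: 0.753
grasp_force: 0.0
```

```bash
python3 look.py d
python3 - <<'E'
from h import *; from workcell import *
o=get_obs(); c=wrist(o,camera("wrist")); s=pickle.load(open("side_d.pkl","rb"))
y=mask(c,18,35,120,60); P=pts(c,y); P=P[(P[:,0]>.48)&(P[:,0]<.6)&(abs(P[:,1])<.08)]
print(len(P),np.round(np.percentile(P,[2,50,98],0),4))
a=cv2.resize(c["color"],(480,300)); b=cv2.resize(s["color"][90:290,270:430],(240,300))
cv2.imwrite("pics/w4.png",np.hstack([a,b])[...,::-1])
E
```

```text
top 74 [[44.4, -268.0, 49.8], [49.6, -175.5, 126.8], [96.6, -154.2, 129.9]]
side 339 [[42.5, -192.4, 117.4], [46.7, -164.1, 124.6], [53.4, -120.2, 127.2]]
4843 [[ 0.5105 -0.0025  0.0251]
 [ 0.5336  0.0208  0.0626]
 [ 0.5592  0.0441  0.0646]]
```

View pics/w4.png

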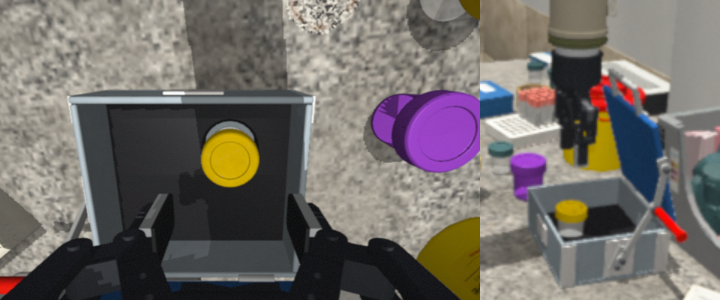

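The wrist view shows the cup upright in the well, with its cap top at z 0.0626 as expected. Grip, lid and foot are where they should be. For the grip I'll lean the tool 30° to the right, which keeps the wrist camera away from the lid. First I work out the moves.

```bash
cat >> h.py <<'E'
xb=np.array([.9953,-.0969,0]);yb=np.array([.0969,.9953,0]);zb=np.array([0,0,1.]);OB=np.array([.5619,-.0125,0])
B=np.stack([xb,yb,zb],1)
def b2w(p): return OB+B@(np.array(p)/1000)
def w2b(p): return B.T@(np.array(p)-OB)*1000
def tool(alpha): # tool y=box x, leaning right by alpha
    s,c=np.sin(alpha),np.cos(alpha)
    return B@np.array([[0,1,0],[c,0,s],[s,0,-c]])
E
python3 - <<'E'
from h import *; from workcell import *
o=get_obs(); R0=Ro.from_quat([.0485,.9988,0,0]).as_matrix(); p0=np.array([.5352,.0198,.1529])
print(o["position"], w2b(o["position"]))
T=tool(np.pi/6); zt=T[:,2]
print("turn",np.round(Ro.from_matrix(R0.T@T).as_rotvec(),3))
g=b2w([49,-158,121])
for n,w in(("back",p0+[-.07,0,.1]),("right",np.array([.47,-.25,.26])),("pre",g+8e-3*zt-.10*zt),("grasp",g+8e-3*zt)):
    print(n,np.round(w,4),"delta",np.round(R0.T@(w-p0),4))
E
```

```text
[0.53485079 0.01972165 0.15216178] [-30.04436103  29.4491417  152.16177935]
turn [-0.41   0.41   1.532]
back [0.4652 0.0198 0.2529] delta [ 0.0697 -0.0068 -0.1   ]
right [ 0.47 -0.25  0.26] delta [ 0.0388 -0.2748 -0.1071]
pre [ 0.5909 -0.2203  0.2007] delta [-0.0787 -0.2336 -0.0478]
grasp [ 0.5957 -0.1705  0.1141] delta [-0.0787 -0.1836  0.0388]
```

Converted, -0.275 m / 0.5 = -0.55, -0.248 m / 0.5 = -0.496, 1.532 rad / 4 = 0.383.

Emit:
{"fn": "move_arm", "kwargs": {
  "plan": [
    {"delta_pos": [0.08,-0.008,-0.1],"turn": [0,0,0],"fingers": 0.2},
    {"delta_pos": [0.14,-0.014,-0.2],"turn": [0,0,0],"fingers": 0.2},
    {"delta_pos": [0.134,-0.068,-0.2],"turn": [-0.0103,0.0103,0.0383],"fingers": 0.1},
    {"delta_pos": [0.128,-0.12,-0.2],"turn": [-0.0205,0.0205,0.0765],"fingers": 0},
    {"delta_pos": [0.12,-0.174,-0.2],"turn": [-0.0308,0.0308,0.115],"fingers": 0},
    {"delta_pos": [0.114,-0.228,-0.2],"turn": [-0.041,0.041,0.1533],"fingers": 0},
    {"delta_pos": [0.108,-0.282,-0.2],"turn": [-0.0513,0.0513,0.1915],"fingers": 0},
    {"delta_pos": [0.102,-0.336,-0.2],"turn": [-0.0615,0.0615,0.2298],"fingers": 0},
    {"delta_pos": [0.096,-0.39,-0.2],"turn": [-0.0718,0.0718,0.268],"fingers": 0},
    {"delta_pos": [0.09,-0.442,-0.2],"turn": [-0.082,0.082,0.3065],"fingers": 0},
    {"delta_pos": [0.084,-0.496,-0.206],"turn": [-0.0923,0.0923,0.3448],"fingers": 0},
    {"delta_pos": [0.078,-0.55,-0.214],"turn": [-0.1025,0.1025,0.383],"fingers": 0}
  ],
  "force": 30
}}

```text
clock: 22.88
position: [0.4697, -0.2509, 0.2584]
ee_rot: [0.717, 0.647, 0.191, -0.175]
ft_force: [0.2, 0.9, -0.1]
grip_width: 1.0
grasp_force: 0.0
```

Emit:
{"fn": "move_arm", "kwargs": {
  "plan": [
    {"delta_pos": [0,0,0],"turn": [0,0,0],"fingers": 0},
    {"delta_pos": [0,0,0],"turn": [0,0,0],"fingers": 0}
  ]
}}

```text
clock: 23.12
position: [0.4699, -0.2497, 0.2589]
ee_rot: [0.715, 0.65, 0.191, -0.175]
ft_force: [-0.5, 0.9, 0.5]
grip_width: 1.002
grasp_force: 0.0
```

```bash
python3 look.py e
python3 - <<'E'
from h import *; from workcell import *
o=get_obs(); R=Ro.from_quat(o["ee_rot"]).as_matrix(); p=o["position"]; T=tool(np.pi/6); zt=T[:,2]
print("turn err",np.round(Ro.from_matrix(R.T@T).as_rotvec(),3),p,o["joint_pos"].round(2))
g=b2w([49,-158,121])
for n,w in(("pre",g+8e-3*zt-.10*zt),("grasp",g+8e-3*zt)): print(n,"delta",np.round(R.T@(w-p),4))
t=pickle.load(open("top_e.pkl","rb")); m=mask(t,0,8,150,60,(400,130,480,250)); v,u=np.nonzero(m)
Q=np.array([w2b(q) for q in pix(t,u,v,.122)]); k=(Q[:,1]<-.115e3)&(Q[:,1]>-200); r=cv2.minAreaRect(Q[k,:2].astype(np.float32)); print(k.sum(),r)
E
```

```text
top 130 [[44.5, -192.9, 53.0], [49.1, -156.0, 126.9], [75.2, -120.9, 130.5]]
side 434 [[41.8, -193.0, 118.6], [46.3, -166.8, 125.0], [53.9, -120.5, 128.2]]
turn err [-0.002 -0.     0.002] [ 0.47033927 -0.24903027  0.25948925] [-0.    0.43  0.88  1.56 -0.69  1.7   0.85]
pre delta [0.0052 0.1173 0.0709]
grasp delta [0.0052 0.1175 0.1709]
127 ((50.55449676513672, -154.21446228027344), (71.58049011230469, 11.76479721069336), 89.56304168701172)
```

Emit:
{"fn": "move_arm", "kwargs": {
  "plan": [
    {"delta_pos": [0.01,0.12,0.06],"turn": [0,0,0],"fingers": 0.2},
    {"delta_pos": [0.01,0.2,0.12],"turn": [0,0,0],"fingers": 0.4},
    {"delta_pos": [0.01,0.236,0.16],"turn": [0,0,0],"fingers": 0.5},
    {"delta_pos": [0.01,0.236,0.2],"turn": [0,0,0],"fingers": 0.55},
    {"delta_pos": [0.01,0.236,0.25],"turn": [0,0,0],"fingers": 0.55},
    {"delta_pos": [0.01,0.236,0.3],"turn": [0,0,0],"fingers": 0.55},
    {"delta_pos": [0.01,0.236,0.34],"turn": [0,0,0],"fingers": 0.55},
    {"delta_pos": [0.01,0.236,0.34],"turn": [0,0,0],"fingers": 0.55}
  ],
  "force": 30
}}

```text
clock: 24.22
position: [0.5953, -0.1718, 0.1145]
ee_rot: [0.715, 0.649, 0.191, -0.175]
ft_force: [0.9, -0.5, 0.9]
grip_width: 0.451
grasp_force: 0.0
```

Run:
```python
from h import *; from workcell import *
o=get_obs(); print(w2b(o["position"]),o["ft_force"]); s=camera("side"); w=camera("wrist")
a=cv2.resize(w["color"],(480,300)); b=cv2.resize(s["color"][90:290,290:450],(240,300))
cv2.imwrite("pics/s5.png",np.hstack([a,b])[...,::-1])
```

```text
[  48.6513565  -155.29337258  114.46277869] [ 0.9474079  -0.54520577  0.88270683]
```

View pics/s5.png

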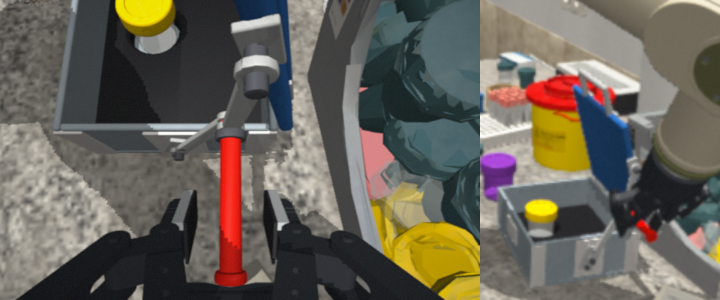

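The peg at about (230,215) is centred between the fingers. I close on it.

Converted, 0.001 m / 0.5 = 0.002.

Emit:
{"fn": "move_arm", "kwargs": {
  "plan": [
    {"delta_pos": [0,0.002,0],"turn": [0,0,0],"fingers": 0.7},
    {"delta_pos": [0,0.002,0],"turn": [0,0,0],"fingers": 0.85},
    {"delta_pos": [0,0.002,0],"turn": [0,0,0],"fingers": 1},
    {"delta_pos": [0,0.002,0],"turn": [0,0,0],"fingers": 1},
    {"delta_pos": [0,0.002,0],"turn": [0,0,0],"fingers": 1}
  ],
  "force": 40
}}

```text
clock: 24.95
position: [0.5964, -0.1737, 0.1158]
ee_rot: [0.716, 0.649, 0.191, -0.174]
ft_force: [-5.7, -0.8, 4.6]
grip_width: 0.123
grasp_force: 39.0
```

Run:
```python
from h import *; from workcell import *
o=get_obs(); p=w2b(o["position"]); print(p,B.T@o["ft_force"],o["grip_width"])
a0=np.arctan2(81,44)
for i,da in enumerate([.03,.06,.09,.12,.16,.2,.25,.3,.36,.42,.48,.54]):
    a=a0+da; d=92*np.array([np.cos(a)-np.cos(a0),np.sin(a)-np.sin(a0)]); print(da,np.round([.5*d[1],d[0],-.866*d[1]],1))
```

```text
[  49.90881153 -157.05587642  115.75618336] [-5.54707906 -1.35814363  4.62191099] 0.12332239961223306
0.03 [ 0.6 -2.4 -1.1]
0.06 [ 1.2 -4.9 -2.2]
0.09 [ 1.8 -7.4 -3.1]
0.12 [  2.3 -10.   -4. ]
0.16 [  3.  -13.4  -5.2]
0.2 [  3.6 -16.9  -6.2]
0.25 [  4.2 -21.4  -7.2]
0.3 [  4.7 -25.9  -8.1]
0.36 [  5.1 -31.3  -8.9]
0.42 [  5.4 -36.8  -9.4]
0.48 [  5.6 -42.3  -9.6]
0.54 [  5.5 -47.8  -9.6]
```

Converted, -0.0049 m / 0.5 = -0.0098, -0.0036 m / 0.5 = -0.0072.

Emit:
{"fn": "move_arm", "kwargs": {
  "plan": [
    {"delta_pos": [0.0006,-0.0024,-0.0012],"turn": [0,0,0],"fingers": 1},
    {"delta_pos": [0.0012,-0.0048,-0.0022],"turn": [0,0,0],"fingers": 1},
    {"delta_pos": [0.0018,-0.0072,-0.0034],"turn": [0,0,0],"fingers": 1},
    {"delta_pos": [0.0024,-0.0098,-0.0044],"turn": [0,0,0],"fingers": 1},
    {"delta_pos": [0.0024,-0.0098,-0.0044],"turn": [0,0,0],"fingers": 1}
  ],
  "force": 40
}}

```text
clock: 25.58
position: [0.5933, -0.1734, 0.1174]
ee_rot: [0.716, 0.649, 0.192, -0.172]
ft_force: [7.3, -5.7, -6.4]
grip_width: 0.125
grasp_force: 39.1
```

Converted, -0.0065 m / 0.5 = -0.013, -0.0051 m / 0.5 = -0.0102.

Emit:
{"fn": "move_arm", "kwargs": {
  "plan": [
    {"delta_pos": [0.0012,-0.005,-0.0018],"turn": [0,0,0],"fingers": 1},
    {"delta_pos": [0.0016,-0.0076,-0.0028],"turn": [0,0,0],"fingers": 1},
    {"delta_pos": [0.0022,-0.0102,-0.0036],"turn": [0,0,0],"fingers": 1},
    {"delta_pos": [0.0026,-0.013,-0.0044],"turn": [0,0,0],"fingers": 1},
    {"delta_pos": [0.0026,-0.013,-0.0044],"turn": [0,0,0],"fingers": 1}
  ],
  "force": 40
}}

```text
clock: 26.2
position: [0.5868, -0.1727, 0.1208]
ee_rot: [0.716, 0.649, 0.192, -0.172]
ft_force: [4.0, -4.0, 0.8]
grip_width: 0.121
grasp_force: 39.1
```

```bash
cat > st.py <<'E'
from h import *; from workcell import *
o=get_obs(); p=w2b(o["position"]); print("tcp box",p.round(1),"F box",(B.T@o["ft_force"]).round(1),"gw",round(o["grip_width"],3))
c=camera("side"); P=pts(c,mask(c,100,125,120,50,(270,100,405,260)))
P=np.array([w2b(q) for q in P]); P=P[(P[:,1]>-100)&(P[:,1]<100)&(P[:,2]>78)] if len(P) else P
if len(P):
    r=np.hypot(P[:,0]-85,P[:,2]-75); k=r>60; print("lid angle",round(float(np.median(np.arctan2(P[k,2]-75,85-P[k,0]))),3),k.sum())
E
python3 st.py
```

```text
tcp box [  40.3 -157.1  120.8] F box [ 4.4 -3.6  0.8] gw 0.121
lid angle 1.331 1285
```

```bash
cat > arc.py <<'E'
import numpy as np,sys
# rows (tool x,y,z mm) along grip circle (pivot 5,40; R 92) from angle a to b
a,b,n=map(float,sys.argv[1:4])
for t in np.linspace(a,b,int(n)+1)[1:]:
    d=92*np.array([np.cos(t)-np.cos(a),np.sin(t)-np.sin(a)]); print(round(t,3),np.round([.5*d[1],d[0],-.866*d[1]],1).tolist())
E
python3 arc.py 1.209 1.45 8; python3 arc.py 1.45 1.81 12;python3 arc.py 1.81 2.17 12;python3 arc.py 2.17 2.53 12;python3 arc.py 2.53 2.9 12
```

```text
1.239 [0.5, -2.6, -0.8]
1.269 [0.9, -5.2, -1.6]
1.299 [1.3, -7.9, -2.2]
1.33 [1.6, -10.6, -2.8]
1.36 [2.0, -13.3, -3.4]
1.39 [2.2, -16.0, -3.9]
1.42 [2.5, -18.7, -4.3]
1.45 [2.6, -21.5, -4.6]
1.48 [0.1, -2.7, -0.3]
1.51 [0.3, -5.5, -0.4]
1.54 [0.3, -8.3, -0.5]
1.57 [0.3, -11.0, -0.6]
1.6 [0.3, -13.8, -0.5]
1.63 [0.3, -16.5, -0.4]
1.66 [0.2, -19.3, -0.3]
1.69 [0.0, -22.0, -0.0]
1.72 [-0.2, -24.8, 0.3]
1.75 [-0.4, -27.5, 0.7]
1.78 [-0.7, -30.2, 1.2]
1.81 [-1.0, -32.9, 1.7]
1.84 [-0.3, -2.7, 0.6]
1.87 [-0.7, -5.3, 1.3]
1.9 [-1.2, -7.9, 2.0]
1.93 [-1.6, -10.5, 2.8]
1.96 [-2.1, -13.1, 3.7]
1.99 [-2.7, -15.6, 4.6]
2.02 [-3.3, -18.2, 5.6]
2.05 [-3.9, -20.6, 6.7]
2.08 [-4.5, -23.1, 7.8]
2.11 [-5.2, -25.4, 9.0]
2.14 [-5.9, -27.8, 10.3]
2.17 [-6.7, -30.1, 11.6]
2.2 [-0.8, -2.3, 1.4]
2.23 [-1.6, -4.5, 2.8]
2.26 [-2.5, -6.6, 4.3]
2.29 [-3.4, -8.7, 5.9]
2.32 [-4.3, -10.8, 7.5]
2.35 [-5.3, -12.8, 9.1]
2.38 [-6.2, -14.7, 10.8]
2.41 [-7.3, -16.6, 12.6]
2.44 [-8.3, -18.4, 14.4]
2.47 [-9.4, -20.1, 16.2]
2.5 [-10.5, -21.8, 18.1]
2.53 [-11.6, -23.4, 20.0]
2.561 [-1.2, -1.6, 2.0]
2.592 [-2.4, -3.1, 4.1]
2.622 [-3.6, -4.6, 6.2]
2.653 [-4.8, -5.9, 8.4]
2.684 [-6.1, -7.2, 10.6]
2.715 [-7.4, -8.4, 12.8]
2.746 [-8.7, -9.6, 15.0]
2.777 [-10.0, -10.6, 17.3]
2.808 [-11.3, -11.6, 19.6]
2.838 [-12.7, -12.5, 22.0]
2.869 [-14.0, -13.3, 24.3]
2.9 [-15.4, -14.0, 26.7]
```

Converted, -0.0106 m / 0.5 = -0.0212, -0.0079 m / 0.5 = -0.0158.

Emit:
{"fn": "move_arm", "kwargs": {
  "plan": [
    {"delta_pos": [0.0008,-0.0052,-0.0016],"turn": [0,0,0],"fingers": 1},
    {"delta_pos": [0.0016,-0.0106,-0.003],"turn": [0,0,0],"fingers": 1},
    {"delta_pos": [0.0024,-0.0158,-0.0042],"turn": [0,0,0],"fingers": 1},
    {"delta_pos": [0.003,-0.0212,-0.0054],"turn": [0,0,0],"fingers": 1},
    {"delta_pos": [0.003,-0.0212,-0.0054],"turn": [0,0,0],"fingers": 1}
  ],
  "force": 40
}}

```text
clock: 26.88
position: [0.5763, -0.1718, 0.1249]
ee_rot: [0.715, 0.649, 0.193, -0.172]
ft_force: [2.0, -4.1, 7.1]
grip_width: 0.123
grasp_force: 39.3
```

```bash
python3 st.py
```

```text
tcp box [  29.8 -157.1  124.9] F box [ 2.4 -3.9  7.1] gw 0.123
lid angle 1.313 1193
```

Converted, -0.0164 m / 0.5 = -0.0328, -0.0136 m / 0.5 = -0.0272.

Emit:
{"fn": "move_arm", "kwargs": {
  "plan": [
    {"delta_pos": [0.0012,-0.0054,-0.002],"turn": [0,0,0],"fingers": 1},
    {"delta_pos": [0.0018,-0.0108,-0.0032],"turn": [0,0,0],"fingers": 1},
    {"delta_pos": [0.0024,-0.0162,-0.004],"turn": [0,0,0],"fingers": 1},
    {"delta_pos": [0.0026,-0.0218,-0.0046],"turn": [0,0,0],"fingers": 1},
    {"delta_pos": [0.0028,-0.0272,-0.0052],"turn": [0,0,0],"fingers": 1},
    {"delta_pos": [0.0032,-0.0328,-0.0054],"turn": [0,0,0],"fingers": 1},
    {"delta_pos": [0.0032,-0.0328,-0.0054],"turn": [0,0,0],"fingers": 1}
  ],
  "force": 40
}}

```text
clock: 27.8
position: [0.5582, -0.17, 0.1268]
ee_rot: [0.716, 0.649, 0.191, -0.174]
ft_force: [-2.8, -4.3, 6.0]
grip_width: 0.125
grasp_force: 41.3
```

```bash
python3 st.py
```

```text
tcp box [  11.5 -157.1  126.8] F box [-2.4 -4.6  6. ] gw 0.125
lid angle 1.22 887
```

Converted, -0.0274 m / 0.5 = -0.0548, -0.0247 m / 0.5 = -0.0494.

Emit:
{"fn": "move_arm", "kwargs": {
  "plan": [
    {"delta_pos": [0.0004,-0.0056,-0.0008],"turn": [0,0,0],"fingers": 1},
    {"delta_pos": [0.0004,-0.011,-0.001],"turn": [0,0,0],"fingers": 1},
    {"delta_pos": [0.0004,-0.0166,-0.0008],"turn": [0,0,0],"fingers": 1},
    {"delta_pos": [0.0004,-0.022,-0.0006],"turn": [0,0,0],"fingers": 1},
    {"delta_pos": [0.0002,-0.0276,-0.0004],"turn": [0,0,0],"fingers": 1},
    {"delta_pos": [-0.0002,-0.033,0.0002],"turn": [0,0,0],"fingers": 1},
    {"delta_pos": [-0.0006,-0.0386,0.0008],"turn": [0,0,0],"fingers": 1},
    {"delta_pos": [-0.001,-0.044,0.0016],"turn": [0,0,0],"fingers": 1},
    {"delta_pos": [-0.0016,-0.0494,0.0026],"turn": [0,0,0],"fingers": 1},
    {"delta_pos": [-0.0022,-0.0548,0.0036],"turn": [0,0,0],"fingers": 1}
  ],
  "force": 40
}}

```text
clock: 29.1
position: [0.5298, -0.1671, 0.1233]
ee_rot: [0.716, 0.649, 0.19, -0.175]
ft_force: [-6.8, -3.9, 0.4]
grip_width: 0.12
grasp_force: 41.9
```

```bash
python3 st.py
```

```text
tcp box [ -17.  -157.   123.3] F box [-6.4 -4.5  0.4] gw 0.12
lid angle 1.007 366
```

Converted, -0.0301 m / 0.5 = -0.0602, -0.0278 m / 0.5 = -0.0556.

Emit:
{"fn": "move_arm", "kwargs": {
  "plan": [
    {"delta_pos": [-0.0006,-0.0054,0.0012],"turn": [0,0,0],"fingers": 1},
    {"delta_pos": [-0.0014,-0.0106,0.0026],"turn": [0,0,0],"fingers": 1},
    {"delta_pos": [-0.0024,-0.0158,0.004],"turn": [0,0,0],"fingers": 1},
    {"delta_pos": [-0.0032,-0.021,0.0056],"turn": [0,0,0],"fingers": 1},
    {"delta_pos": [-0.0042,-0.0262,0.0074],"turn": [0,0,0],"fingers": 1},
    {"delta_pos": [-0.0054,-0.0312,0.0092],"turn": [0,0,0],"fingers": 1},
    {"delta_pos": [-0.0066,-0.0364,0.0112],"turn": [0,0,0],"fingers": 1},
    {"delta_pos": [-0.0078,-0.0412,0.0134],"turn": [0,0,0],"fingers": 1},
    {"delta_pos": [-0.009,-0.0462,0.0156],"turn": [0,0,0],"fingers": 1},
    {"delta_pos": [-0.0104,-0.0508,0.018],"turn": [0,0,0],"fingers": 1},
    {"delta_pos": [-0.0118,-0.0556,0.0206],"turn": [0,0,0],"fingers": 1},
    {"delta_pos": [-0.0134,-0.0602,0.0232],"turn": [0,0,0],"fingers": 1}
  ],
  "force": 40
}}

```text
clock: 30.65
position: [0.4999, -0.164, 0.1099]
ee_rot: [0.716, 0.649, 0.19, -0.175]
ft_force: [-4.8, -2.4, -4.1]
grip_width: 0.124
grasp_force: 41.7
```

```bash
python3 st.py
```

```text
tcp box [ -47.  -156.8  109.9] F box [-4.6 -2.8 -4.1] gw 0.124
lid angle 0.775 181
```

Converted, -0.0234 m / 0.5 = -0.0468, -0.0218 m / 0.5 = -0.0436.

Emit:
{"fn": "move_arm", "kwargs": {
  "plan": [
    {"delta_pos": [-0.0016,-0.0046,0.0028],"turn": [0,0,0],"fingers": 1},
    {"delta_pos": [-0.0032,-0.009,0.0056],"turn": [0,0,0],"fingers": 1},
    {"delta_pos": [-0.005,-0.0132,0.0086],"turn": [0,0,0],"fingers": 1},
    {"delta_pos": [-0.0068,-0.0174,0.0118],"turn": [0,0,0],"fingers": 1},
    {"delta_pos": [-0.0086,-0.0216,0.015],"turn": [0,0,0],"fingers": 1},
    {"delta_pos": [-0.0106,-0.0256,0.0182],"turn": [0,0,0],"fingers": 1},
    {"delta_pos": [-0.0124,-0.0294,0.0216],"turn": [0,0,0],"fingers": 1},
    {"delta_pos": [-0.0146,-0.0332,0.0252],"turn": [0,0,0],"fingers": 1},
    {"delta_pos": [-0.0166,-0.0368,0.0288],"turn": [0,0,0],"fingers": 1},
    {"delta_pos": [-0.0188,-0.0402,0.0324],"turn": [0,0,0],"fingers": 1},
    {"delta_pos": [-0.021,-0.0436,0.0362],"turn": [0,0,0],"fingers": 1},
    {"delta_pos": [-0.0232,-0.0468,0.04],"turn": [0,0,0],"fingers": 1}
  ],
  "force": 40
}}

```text
clock: 32.2
position: [0.4776, -0.1616, 0.0872]
ee_rot: [0.716, 0.649, 0.191, -0.174]
ft_force: [-4.3, -3.8, -2.4]
grip_width: 0.122
grasp_force: 43.1
```

```bash
python3 st.py
```

```text
tcp box [ -69.5 -156.6   87.2] F box [-4.  -4.2 -2.4] gw 0.122
lid angle 0.475 473
```

Emit:
{"fn": "move_arm", "kwargs": {
  "plan": [
    {"delta_pos": [-0.0012,-0.0016,0.002],"turn": [0,0,0],"fingers": 1},
    {"delta_pos": [-0.0024,-0.0032,0.004],"turn": [0,0,0],"fingers": 1},
    {"delta_pos": [-0.0036,-0.0048,0.006],"turn": [0,0,0],"fingers": 1},
    {"delta_pos": [-0.0048,-0.0062,0.0082],"turn": [0,0,0],"fingers": 1},
    {"delta_pos": [-0.006,-0.0078,0.0102],"turn": [0,0,0],"fingers": 1},
    {"delta_pos": [-0.0072,-0.0092,0.0124],"turn": [0,0,0],"fingers": 1},
    {"delta_pos": [-0.0084,-0.0104,0.0146],"turn": [0,0,0],"fingers": 1},
    {"delta_pos": [-0.0096,-0.0118,0.0168],"turn": [0,0,0],"fingers": 1},
    {"delta_pos": [-0.011,-0.0132,0.019],"turn": [0,0,0],"fingers": 1},
    {"delta_pos": [-0.0122,-0.0144,0.0212],"turn": [0,0,0],"fingers": 1},
    {"delta_pos": [-0.0136,-0.0156,0.0234],"turn": [0,0,0],"fingers": 1},
    {"delta_pos": [-0.0148,-0.0168,0.0256],"turn": [0,0,0],"fingers": 1}
  ],
  "force": 40
}}

```text
clock: 33.75
position: [0.4695, -0.1609, 0.0729]
ee_rot: [0.716, 0.649, 0.191, -0.174]
ft_force: [-5.6, -3.8, -1.8]
grip_width: 0.124
grasp_force: 44.3
```

```bash
python3 st.py; python3 arc.py 2.715 2.9 12
```

```text
tcp box [ -77.6 -156.6   72.9] F box [-5.2 -4.3 -1.8] gw 0.124
lid angle 0.31 575
2.73 [-0.6, -0.6, 1.1]
2.746 [-1.3, -1.1, 2.3]
2.761 [-2.0, -1.7, 3.4]
2.777 [-2.6, -2.2, 4.5]
2.792 [-3.3, -2.7, 5.7]
2.808 [-3.9, -3.2, 6.8]
2.823 [-4.6, -3.6, 8.0]
2.838 [-5.3, -4.0, 9.2]
2.854 [-6.0, -4.5, 10.3]
2.869 [-6.7, -4.9, 11.5]
2.885 [-7.3, -5.2, 12.7]
2.9 [-8.0, -5.6, 13.9]
```

Converted, 0.0103 m / 0.5 = 0.0206, 0.0092 m / 0.5 = 0.0184.

Emit:
{"fn": "move_arm", "kwargs": {
  "plan": [
    {"delta_pos": [-0.0012,-0.0012,0.0022],"turn": [0,0,0],"fingers": 1},
    {"delta_pos": [-0.0026,-0.0022,0.0046],"turn": [0,0,0],"fingers": 1},
    {"delta_pos": [-0.004,-0.0034,0.0068],"turn": [0,0,0],"fingers": 1},
    {"delta_pos": [-0.0052,-0.0044,0.009],"turn": [0,0,0],"fingers": 1},
    {"delta_pos": [-0.0066,-0.0054,0.0114],"turn": [0,0,0],"fingers": 1},
    {"delta_pos": [-0.0078,-0.0064,0.0136],"turn": [0,0,0],"fingers": 1},
    {"delta_pos": [-0.0092,-0.0072,0.016],"turn": [0,0,0],"fingers": 1},
    {"delta_pos": [-0.0106,-0.008,0.0184],"turn": [0,0,0],"fingers": 1},
    {"delta_pos": [-0.012,-0.009,0.0206],"turn": [0,0,0],"fingers": 1}
  ],
  "force": 40
}}

```text
clock: 34.92
position: [0.4648, -0.1604, 0.0609]
ee_rot: [0.715, 0.649, 0.191, -0.174]
ft_force: [-4.5, -2.8, -3.8]
grip_width: 0.123
grasp_force: 45.3
```

```bash
python3 st.py
```

```text
tcp box [ -82.3 -156.6   60.9] F box [-4.2 -3.3 -3.8] gw 0.123
lid angle 0.171 622
```

Converted, 0.0026 m / 0.5 = 0.0052, 0.002 m / 0.5 = 0.004.

Emit:
{"fn": "move_arm", "kwargs": {
  "plan": [
    {"delta_pos": [-0.0008,-0.0004,0.0014],"turn": [0,0,0],"fingers": 1},
    {"delta_pos": [-0.0016,-0.0008,0.0026],"turn": [0,0,0],"fingers": 1},
    {"delta_pos": [-0.0024,-0.0014,0.004],"turn": [0,0,0],"fingers": 1},
    {"delta_pos": [-0.003,-0.0018,0.0052],"turn": [0,0,0],"fingers": 1},
    {"delta_pos": [-0.003,-0.0018,0.0052],"turn": [0,0,0],"fingers": 1}
  ],
  "force": 40
}}

```text
clock: 35.6
position: [0.4639, -0.1603, 0.0578]
ee_rot: [0.716, 0.649, 0.191, -0.174]
ft_force: [-5.0, -3.6, -3.7]
grip_width: 0.12
grasp_force: 45.4
```

```bash
python3 st.py
python3 - <<'E'
from h import *
c=pickle.load(open("side0.pkl","rb")); P=pts(c,mask(c,100,125,120,50,(270,100,405,260)))
P=np.array([w2b(q) for q in P]); P=P[(P[:,1]>-100)&(P[:,1]<100)&(P[:,2]>78)]
r=np.hypot(P[:,0]-85,P[:,2]-75); k=r>60; print("shut ref",np.median(np.arctan2(P[k,2]-75,85-P[k,0])))
E
```

```text
tcp box [ -83.2 -156.6   57.8] F box [-4.7 -4.1 -3.7] gw 0.12
lid angle 0.13 625
shut ref 0.09216135116429526
```

Converted, 0.002 m / 0.5 = 0.004, 0.0015 m / 0.5 = 0.003.

Emit:
{"fn": "move_arm", "kwargs": {
  "plan": [
    {"delta_pos": [-0.0006,-0.0004,0.001],"turn": [0,0,0],"fingers": 1},
    {"delta_pos": [-0.0012,-0.0006,0.002],"turn": [0,0,0],"fingers": 1},
    {"delta_pos": [-0.0018,-0.001,0.003],"turn": [0,0,0],"fingers": 1},
    {"delta_pos": [-0.0024,-0.0012,0.004],"turn": [0,0,0],"fingers": 1},
    {"delta_pos": [-0.0024,-0.0012,0.004],"turn": [0,0,0],"fingers": 1}
  ],
  "force": 40
}}

```text
clock: 36.28
position: [0.4632, -0.1603, 0.0553]
ee_rot: [0.716, 0.649, 0.191, -0.174]
ft_force: [-5.2, -3.0, -4.8]
grip_width: 0.123
grasp_force: 45.6
```

```bash
python3 st.py
```

```text
tcp box [ -84.  -156.7   55.3] F box [-4.9 -3.5 -4.8] gw 0.123
lid angle 0.097 639
```

Converted, 0.0012 m / 0.5 = 0.0024, 0.0008 m / 0.5 = 0.0016.

Emit:
{"fn": "move_arm", "kwargs": {
  "plan": [
    {"delta_pos": [-0.0004,-0.0002,0.0008],"turn": [0,0,0],"fingers": 1},
    {"delta_pos": [-0.0008,-0.0004,0.0016],"turn": [0,0,0],"fingers": 1},
    {"delta_pos": [-0.0012,-0.0006,0.0024],"turn": [0,0,0],"fingers": 1},
    {"delta_pos": [-0.0012,-0.0006,0.0024],"turn": [0,0,0],"fingers": 1}
  ],
  "force": 40
}}

```text
clock: 36.83
position: [0.4628, -0.1602, 0.054]
ee_rot: [0.716, 0.649, 0.191, -0.174]
ft_force: [-6.1, -3.5, -3.7]
grip_width: 0.125
grasp_force: 45.7
```

```bash
python3 st.py
```

```text
tcp box [ -84.3 -156.7   54. ] F box [-5.7 -4.1 -3.7] gw 0.125
lid angle 0.077 640
```

Converted, 0.0008 m / 0.5 = 0.0016, -0.0004 m / 0.5 = -0.0008.

Emit:
{"fn": "move_arm", "kwargs": {
  "plan": [
    {"delta_pos": [-0.0004,-0.0002,0.0008],"turn": [0,0,0],"fingers": 1},
    {"delta_pos": [-0.0008,-0.0004,0.0016],"turn": [0,0,0],"fingers": 1},
    {"delta_pos": [-0.0008,-0.0004,0.0016],"turn": [0,0,0],"fingers": 1}
  ],
  "force": 40
}}

```text
clock: 37.25
position: [0.4627, -0.1602, 0.0534]
ee_rot: [0.716, 0.649, 0.191, -0.174]
ft_force: [-6.4, -4.5, -1.6]
grip_width: 0.125
grasp_force: 45.9
```

```bash
cat > cmp.py <<'E'
from h import *; from workcell import *
o=get_obs(); print(w2b(o["position"]).round(1),(B.T@o["ft_force"]).round(1))
for n,c in(("ref",pickle.load(open("side0.pkl","rb"))),("now",camera("side"))):
    P=np.array([w2b(q) for q in pts(c,mask(c,100,125,120,50,(270,100,405,260)))])
    for x in(-70,-30,30):
        k=(abs(P[:,0]-x)<12)&(abs(P[:,1])<60); print(n,x,k.sum(),np.round(np.median(P[k,2]),1),end="; ")
    print()
E
python3 cmp.py
```

```text
[ -84.4 -156.6   53.4] [-5.9 -5.1 -1.6]
ref -70 203 84.5; ref -30 243 86.3; ref 30 239 86.8; 
now -70 192 85.3; now -30 55 86.8; now 30 0 nan;
  return _methods._mean(a, axis=axis, dtype=dtype,
  ret = ret.dtype.type(ret / rcount)
```

Converted, 0.0009 m / 0.5 = 0.0018, -0.0005 m / 0.5 = -0.001.

Emit:
{"fn": "move_arm", "kwargs": {
  "plan": [
    {"delta_pos": [-0.0006,-0.0002,0.001],"turn": [0,0,0],"fingers": 1},
    {"delta_pos": [-0.001,-0.0004,0.0018],"turn": [0,0,0],"fingers": 1},
    {"delta_pos": [-0.001,-0.0004,0.0018],"turn": [0,0,0],"fingers": 1}
  ],
  "force": 40
}}

```text
clock: 37.67
position: [0.4627, -0.1602, 0.0527]
ee_rot: [0.715, 0.649, 0.191, -0.174]
ft_force: [-7.8, -3.9, 1.9]
grip_width: 0.124
grasp_force: 46.2
```

```bash
python3 cmp.py 2>/dev/null
```

```text
[ -84.5 -156.7   52.7] [-7.4 -4.6  1.9]
ref -70 203 84.5; ref -30 243 86.3; ref 30 239 86.8; 
now -70 194 84.8; now -30 56 86.6; now 30 0 nan;
```

The z force has reversed and lid heights match the start to 0.3 mm, so the lid is shut. I open and withdraw along the tool axis.

Converted, -0.16 m / 0.5 = -0.32, -0.14 m / 0.5 = -0.28.

Emit:
{"fn": "move_arm", "kwargs": {
  "plan": [
    {"delta_pos": [0,0,0],"turn": [0,0,0],"fingers": 0.8},
    {"delta_pos": [0,0,0],"turn": [0,0,0],"fingers": 0.6},
    {"delta_pos": [0,0,0],"turn": [0,0,0],"fingers": 0.5},
    {"delta_pos": [0,0,-0.06],"turn": [0,0,0],"fingers": 0.5},
    {"delta_pos": [0,0,-0.16],"turn": [0,0,0],"fingers": 0.5},
    {"delta_pos": [0,0,-0.28],"turn": [0,0,0],"fingers": 0.5},
    {"delta_pos": [0,0,-0.28],"turn": [0,0,0],"fingers": 0.5},
    {"delta_pos": [-0.1,-0.06,-0.32],"turn": [0,0,0],"fingers": 0.5},
    {"delta_pos": [-0.1,-0.06,-0.32],"turn": [0,0,0],"fingers": 0.5}
  ]
}}

```text
clock: 38.85
position: [0.4186, -0.2828, 0.1654]
ee_rot: [0.718, 0.647, 0.191, -0.174]
ft_force: [0.1, 0.5, -0.0]
grip_width: 0.5
grasp_force: 0.0
```

```bash
python3 cmp.py 2>/dev/null; python3 look.py f
python3 - <<'E'
from h import *
t=pickle.load(open("top_f.pkl","rb")); s=pickle.load(open("side_f.pkl","rb"))
m=mask(t,80,105,60,40,(243,200,270,226)); v,u=np.nonzero(m); print("teal",m.sum(),pix(t,u,v,.057).mean(0)); 
cv2.imwrite("pics/f.png",np.hstack([cv2.resize(t["color"][120:270,220:460],(400,250)),cv2.resize(s["color"][160:310,230:470],(400,250))])[...,::-1])
E
```

```text
[-116.4 -282.9  165.4] [ 0.   0.5 -0. ]
ref -70 203 84.5; ref -30 243 86.3; ref 30 239 86.8; 
now -70 180 84.6; now -30 88 86.3; now 30 0 nan; 
top 122 [[-89.3, -187.9, 52.7], [-84.0, -156.7, 68.0], [-77.8, -122.9, 70.9]]
side 483 [[-101.8, -212.6, 59.6], [-85.9, -186.1, 66.5], [-80.0, -157.8, 89.1]]
teal 212 [0.51224956 0.3162744  0.057     ]
```

View pics/f.png

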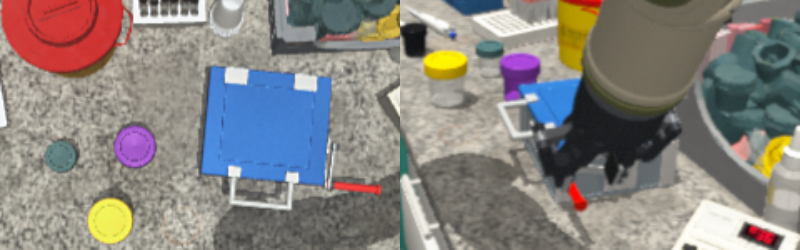

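The final views show the lid fully shut at its starting height, the grip folded, the teal cup unmoved and the robot clear of everything. I'm handing in.

```bash
python3 -c "
from workcell import *; print(hand_in())"
```

```text
the job is handed in; nothing more can be done
None
```

The job is handed in: the yellow-capped cup stands upright in the well, the lid was brought down gently and is fully shut, and the teal-capped cup hasn't moved. It took about 39 s of the 72 s allowed.

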